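Put the mixed-up parts back on their footprint plates

ROBOT

A 6-joint arm with a two-finger parallel gripper is mounted at the origin on a cart in front of the work surface, level with it; the furniture and walls round the work are solid. World frame = base frame: x ahead of the robot, y to its left, z up, the work surface at z = 0. Lengths are in mm, angles in rad, forces in N, time in s.
With the tool pointing down it reaches from about 275 to 750 mm from the base axis. Payload 10.2 kg.
Tool frame: the origin (TCP) lies between the finger pads; the fingertips stand 11 mm ahead of it and the grasp point (between the pads) lies 8 mm behind it (ctrl.nose_length is the distance from the TCP to the fingertips, in mm); x points along the fingers, y is the direction in which the jaws open and shut, and the axes are right-handed (so a half turn about x gives the same grasp; the last joint's range is limited). The gripper opens to 85 mm and grips with 20 to 120 N. Pads are 22 mm wide; open, the fingers measure 114 mm over their backs; the gripper's body (76 mm by 85 mm) begins 54 mm behind the grasp point. The pads swing forward as they close: fully open they stand 13 mm farther back than shut.
Start: joints at [1.007, 0.313, 1.498, -0, 1.331, -0.223], TCP at [175.489, 494.808, 217.794] pointing down, gripper open.
Joint ranges: [-2.94, 2.94], [-0.97, 2.17], [0.19, 2.56], [-1.23, 4.37], [0.02, 3.11], [-2.88, 2.88]. Speed limits (rad/s): [2.39, 2.39, 3.01, 3.14, 3.14, 3.14].

INTERFACE

Orientations are given as a unit quaternion [w, x, y, z].
In Python, from rig import ctrl, capture, ticket gives the robot as it stands.
- The arm moves only by the tool step_arm, never from a script. Its argument "commands" is a list of rows, each a list of 2 entries, a list of its own where there are three numbers: the shift along the world's x, y, z normalised to -1 to 1, where 1 is 0.04 m, then the turn about the world's z normalised to -1 to 1, where 1 is 180 degrees. A call has 1 to 5 rows; each row shifts and turns the commanded pose from where the row before left it; what a row does not reach is not made up. A row lasts 1/10 s, in which the tool goes at most 50 mm and 8.59 degrees, less where a joint would pass 70% of its speed; a pose out of reach is approached as far as the arm can. A call with a number of a shift or a turn outside -1 to 1 is refused whole. A call with a gripper value outside its range is refused whole. "gripper" is the closure, from -1 (fully open) to 1 (shut), so that 0 is half open, set as the call begins (left out, the last holds). The fingers move at their own pace and stop on an object; "force" is the grip in N (left out, the last holds). Time passes only in rows, so rows that do not move let the fingers close. It gives the time, the measured TCP pose, the force and the opening at its end, in the units of the state.
- ctrl.sense(): the state, without advancing time (a new reading comes with each control period).
- capture(name): name is "scene" or "top"; returns a dict with "image" (400x640x3 uint8, blue, green, red), "fov_y" (degrees; the focal length in pixels is half the picture's height over the tangent of half this angle, whatever the lens; pixels are square), "cx", "cy" (the principal point, pixels), "k1" (the pictures are not rectified: a ray, as slopes to the right and down, at radius r is drawn at 1 + k1 r^2 times it, then the intrinsics apply), "origin" and "orientation" of the camera in the world. Camera axes: x right, y down, z forward; pixel columns grow to the right and rows downward; lengths in mm; the calibration is good to about 2 mm. A picture is of the moment at which its call begins. There is no depth.
- ticket.finish_job(): hands the job in, once; it reports no verdict.
The state is a dict: "time_s": time; "joints": joint angles; "dq": joint speeds; "tau": joint torques, N m; "eef_pos": TCP position; "ee_rot": TCP orientation; "force": force on the tool from outside, world axes, zero at the start; "wrist_torque": the same for the moment, N m; "grip_width": opening from 0.0 (shut) to 1.0 (fully open).
Only numpy, scipy, OpenCV 4.12 (cv2) and the standard library are available. Lean on these libraries where they do the work, as an engineer would, in place of code of your own. Each camera call takes 0.05 s, during which the arm holds its last target.

TASK

The plug with the T pin, the jar, the hexagon nut and the sawn blank each stand on the wrong footprint plate: put every one on the plate with its own outline and picture, centred inside the outline, the blank square to its rectangle. No two parts go together on one plate, so use the empty spare plate for parking on the way. Keep the parts upright and leave the red magnet lying where it is.

Things in the scene. Friction and masses are not known exactly. Their poses are not given: they have to be found in the camera images.
- mandrel_centre (a point): turned steel plug, 38 mm across and 37 mm tall, with a thin stem (6 mm) and a T pin (34 mm long, 6 mm thick) on top, 69 mm tall in all; stands upright. The point is on its axis half-way up (34.5 mm above its underside); z up, the T pin along its y
- jar_centre (a point): round white jar with a blue screw lid, 60 mm across (body 58 mm up to 50 mm, lid 60 mm above that), 68 mm tall, stands upright. The point is on its axis half-way up (34 mm above its underside); z up
- nut_centre (a point): steel hexagon nut lying flat, 30 mm across flats, 34 mm across corners, 16 mm thick. The point is its centre (8 mm above its underside); its x points at a flat, y at a corner, z up
- blank_centre (a point): sawn steel blank lying flat, 60 mm (its x) by 88 mm (its y) by 14 mm thick. The point is its centre (7 mm above its underside); z up
- mandrel_seat (a point): home of the plug: fixed dark rubber plate, 147 x 120 mm, 4 mm thick, a small circle drawn in white line on it, 7 mm wider all round than the part, and a white card on its front edge (towards the robot) with a black picture of the plug with its T pin seen from the side. The point is the middle of the outline on the plate's top face (z = 4 mm); its x points away from the card, which is centred 70 mm from it the other way
- jar_seat (a point): home of the jar: fixed dark rubber plate, 147 x 120 mm, 4 mm thick, a large circle drawn in white line on it, 7 mm wider all round than the part, and a white card on its front edge (towards the robot) with a black picture of the jar with its lid seen from the side. The point is the middle of the outline on the plate's top face (z = 4 mm); its x points away from the card, which is centred 70 mm from it the other way
- nut_seat (a point): home of the nut: fixed dark rubber plate, 147 x 120 mm, 4 mm thick, a small hexagon drawn in white line on it, 7 mm wider all round than the part, and a white card on its front edge (towards the robot) with a black picture of a hexagon with a round hole. The point is the middle of the outline on the plate's top face (z = 4 mm); its x points away from the card, which is centred 70 mm from it the other way
- blank_seat (a point): home of the blank: fixed dark rubber plate, 147 x 120 mm, 4 mm thick, a rectangle (long side along the plate's y) drawn in white line on it, 7 mm wider all round than the part, and a white card on its front edge (towards the robot) with a black picture of a rectangle. The point is the middle of the outline on the plate's top face (z = 4 mm); its x points away from the card, which is centred 70 mm from it the other way
- spare_seat (a point): the spare plate, for parking: the same fixed dark rubber plate, 147 x 120 mm, 4 mm thick, with neither outline nor card, empty at the start. The point is on its top face (z = 4 mm), 55 mm from its far edge; the centres of all parts and of the magnet lie at least 150 mm from it
- magnet_centre (a point): flat red triangular welding magnet, 77 x 110 x 24 mm, lying among the plates, a bystander that stays where it is. The point is its centre, 12 mm above its underside
Things that resemble listed ones, but are neither listed nor needed, are in the scene too. What is shaped like the part that bears blank_centre but purple is not meant.

How it is judged:
By the outcome, as a careful person would: the job done as asked, in the order asked, and still so for the second after the job is handed in, with the robot touching nothing.
It also fails if it takes over 141 s, if anything falls off the work surface, if the arm or the gripper's body presses on something with over 40 N, if the wrist force passes 120 N, or if a joint passes its speed limit or range.

## Working session

There is one attempt and no reset: what is moved stays moved. The work goes in short steps, Python scripts to look and compute and a tool call to move; the robot and the scene stay as the last step left them, time stands still between calls to the robot, and variables do not carry over. Pictures are saved under pics/ and viewed, and the job is handed in when it is done.

Besides the shell and the picture viewer there is one more tool, called as name(argument=value, ...), one argument or row to a line, values as JSON. step_arm: Moves the arm, as the interface text tells. Its arguments: {"type":"object","properties":{"commands":{"type":"array","items":{"type":"array"}},"gripper":{"type":"number"},"force":{"type":"number"}},"required":["commands"]}

```bash
ls; mkdir -p pics
python3 - <<'E'
from rig import ctrl, capture
import cv2
for n in("scene","top"):
    c=capture(n); cv2.imwrite(f"pics/{n}0.png",c["image"]); print({k:v for k,v in c.items() if k!="image"})
print(ctrl.sense())
E
```

```text
pics
{'fov_y': 50.809429756196565, 'cx': 314.6259916424791, 'cy': 198.28978607555825, 'k1': 0.01971199872648566, 'origin': array([-313.86988448, -709.30838729,  690.53316515]), 'orientation': array([-0.44808516,  0.76654893, -0.39620331,  0.23376347])}
{'fov_y': 47.71826251455515, 'cx': 312.9446431432316, 'cy': 200.81558974754608, 'k1': -0.1170285594168447, 'origin': array([ 418.19658811, -102.39640796, 1385.3876151 ]), 'orientation': array([ 0.04693702, -0.70236364,  0.70918412, -0.03924424])}
{'time_s': 0.1, 'joints': array([ 1.00659652e+00,  3.13386046e-01,  1.49833111e+00,  9.34382757e-06,
        1.33099900e+00, -2.23416255e-01]), 'dq': array([-0.000421  , -0.00140872, -0.00411149,  0.00115897,  0.0008614 ,
        0.0004562 ]), 'tau': array([ 1.62620174e-03, -4.12896216e+01, -2.60138583e+01, -1.90317141e-04,
        3.06878937e-03, -7.06817082e-05]), 'eef_pos': array([175.3580251 , 494.60112519, 217.30770053]), 'ee_rot': array([ 0.69671113,  0.11953819,  0.69702188, -0.12026935]), 'force': array([-0.51027458, -0.07455464, -0.08848932]), 'wrist_torque': array([-0.02703027, -0.00778107,  0.00548177]), 'grip_width': 1.001521591768018}
```

View pics/scene0.png

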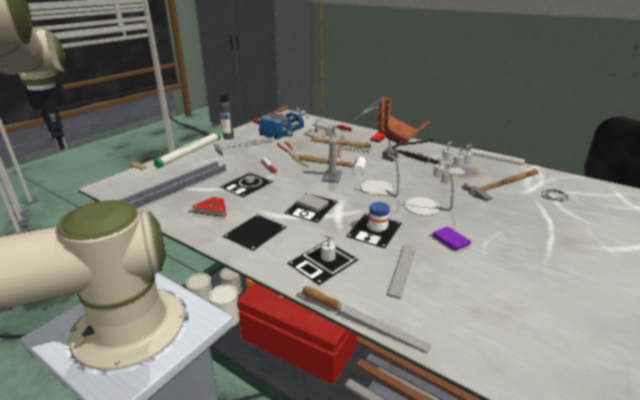

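View pics/top0.png

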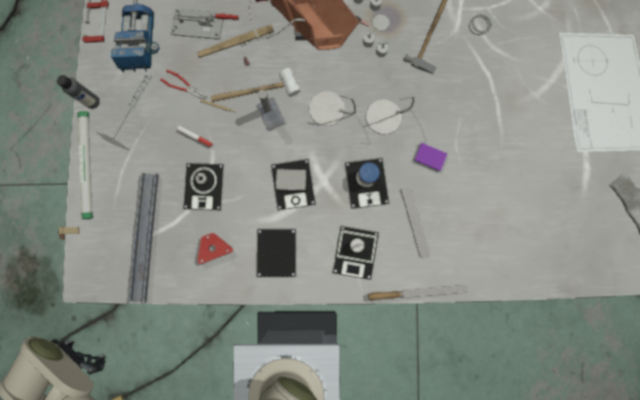

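```bash
cat > h.py <<'E'
import numpy as np, cv2
from scipy.spatial.transform import Rotation as R
from scipy.optimize import fsolve
def cam(c):
    f=200/np.tan(np.radians(c["fov_y"])/2)
    q=c["orientation"]; return f,R.from_quat([q[1],q[2],q[3],q[0]]).as_matrix(),c["origin"]
def ray(c,u,v):
    f,M,o=cam(c); d=np.array([(u-c["cx"])/f,(v-c["cy"])/f]); s=d.copy()
    for _ in range(30): s=d/(1+c["k1"]*(s@s))
    return o,M@np.array([s[0],s[1],1])
def at(c,u,v,z):
    o,d=ray(c,u,v); return (o+d*(z-o[2])/d[2])[:2]
def pix(c,p):
    f,M,o=cam(c); q=M.T@(np.array(p)-o); s=q[:2]/q[2]; s=s*(1+c["k1"]*(s@s)); return s*f+[c["cx"],c["cy"]]
def rect(c,x0,x1,y0,y1,z,k=2):
    """resampled metric plan view: plane z, k px/mm; col=(y1-y)*k,row=(x1-x)*k"""
    xs=x1-np.arange(int((x1-x0)*k))/k; ys=y1-np.arange(int((y1-y0)*k))/k
    X,Y=np.meshgrid(xs,ys,indexing='ij'); f,M,o=cam(c)
    P=np.stack([X-o[0],Y-o[1],np.full_like(X,z-o[2])],-1)@M
    s=P[...,:2]/P[...,2:]; r=(s**2).sum(-1,keepdims=True); s=s*(1+c["k1"]*r)*f+[c["cx"],c["cy"]]
    return cv2.remap(c["image"],s[...,0].astype(np.float32),s[...,1].astype(np.float32),cv2.INTER_CUBIC)
E
python3 - <<'E'
from rig import capture
from h import *
c=capture("top")
for u,v in [(204,187),(293,184),(367,183),(356,252),(276,253),(213,249)]: print(at(c,u,v,4))
im=c["image"][145:295,175:400]; cv2.imwrite("pics/t1.png",cv2.resize(im,None,fx=3.5,fy=3.5,interpolation=cv2.INTER_CUBIC))
s=capture("scene");im=s["image"][160:290,185:415]; cv2.imwrite("pics/s1.png",cv2.resize(im,None,fx=3.4,fy=3.4,interpolation=cv2.INTER_CUBIC))
E
```

```text
[634.5319429  251.42878069]
[640.64874241 -26.84653973]
[ 641.38425151 -255.86539886]
[ 429.4558639  -217.59472907]
[428.6719652   25.82663635]
[441.85144049 219.82608979]
```

View pics/t1.png

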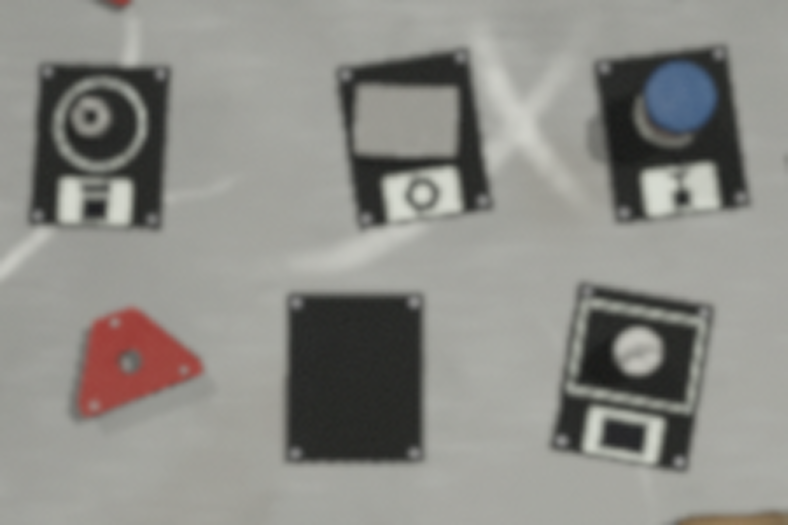

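View pics/s1.png

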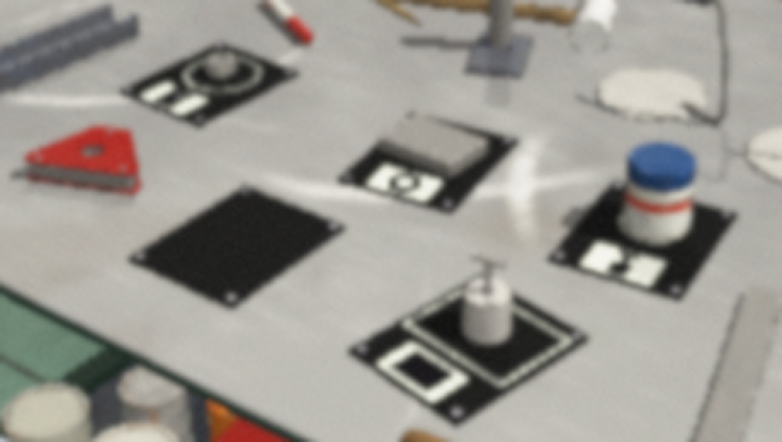

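Run:
```python
from rig import capture
from h import *
c=capture("top"); k=2;X1,Y1=760,360
g=rect(c,330,X1,-360,Y1,4,k); cv2.imwrite("pics/plan.png",g[::1,::1][:, :]) 
gr=cv2.cvtColor(g,cv2.COLOR_BGR2GRAY)
m=((gr<85)&(g.max(2).astype(int)-g.min(2)<40)).astype(np.uint8)
cs,_=cv2.findContours(m,cv2.RETR_EXTERNAL,cv2.CHAIN_APPROX_NONE)
for q in cs:
    if cv2.contourArea(q)<10000: continue
    h=cv2.convexHull(q);(u,v),(w,hh),a=cv2.minAreaRect(h)
    b=cv2.boxPoints(((u,v),(w,hh),a))
    P=np.c_[X1-b[:,1]/k,Y1-b[:,0]/k]
    cen=P.mean(0)
    e=[P[1]-P[0],P[2]-P[1]]; L=max(e,key=np.linalg.norm); L=L*np.sign(L[0]); th=np.arctan2(L[1],L[0])
    ctr=cen+ (73.5-55)*np.array([np.cos(th),np.sin(th)])
    print("plate c",cen.round(1),"size",np.round([w/k,hh/k],1),"th deg",np.degrees(th).round(2),"seat",ctr.round(1))
    i=g.copy()
cv2.imwrite("pics/planA.png",cv2.resize(g,(800,int(g.shape[0]*800/g.shape[1]))))
```

```text
plate c [ 447.1 -218.7] size [96.2 67.4] th deg 79.43 seat [ 450.4 -200.5]
plate c [430.   26.3] size [116.4 142.8] th deg -0.53 seat [448.5  26.1]
plate c [656.6 253.9] size [65.1 65.5] th deg -22.62 seat [673.7 246.8]
plate c [638.  254.7] size [117.2 142.4] th deg -2.74 seat [656.5 253.8]
plate c [640.3 -25.8] size [142.7 116. ] th deg 8.33 seat [658.6 -23.1]
plate c [ 642.3 -253.2] size [143. 118.] th deg 6.63 seat [ 660.6 -251.1]
```

View pics/planA.png

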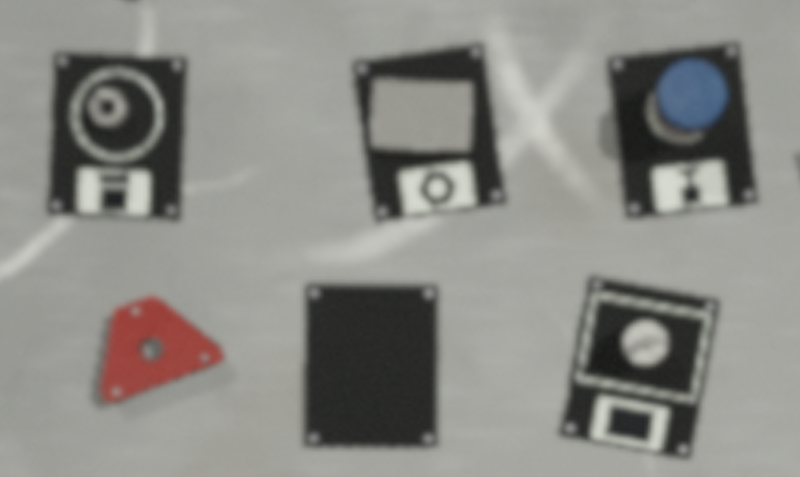

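```bash
cat > meas.py <<'E'
from h import *
def crop(c,name,x,y,z,r=70,k=6):
    g=rect(c,x-r,x+r,y-r,y+r,z,k)
    cv2.imwrite(f"pics/{name}.png",cv2.resize(g,(560,560))); return g
E
python3 - <<'E'
from rig import capture,ctrl
from meas import *
print(ctrl.nose_length)
from scipy.spatial.transform import Rotation as R
q=ctrl.sense()["ee_rot"]; print(R.from_quat([q[1],q[2],q[3],q[0]]).as_matrix().round(3))
c=capture("top"); s=capture("scene")
tiles=[]
for cc in (c,s):
    for n,x,y,z in [("nut",652,262,20),("blank",656,-25,18),("jar",670,-262,72),("man",455,-215,41),("manT",455,-215,70)]:
        g=rect(cc,x-40,x+40,y-50,y+50,z,4) ; tiles.append(cv2.resize(g,(260,208)))
a=np.vstack([np.hstack(tiles[0:3]),np.hstack(tiles[3:5]+[tiles[9]])]); cv2.imwrite("pics/tiles_top.png",a)
a=np.vstack([np.hstack(tiles[5:8]),np.hstack(tiles[8:10]+[tiles[9]])]); cv2.imwrite("pics/tiles_sc.png",a)
E
```

```text
11.0
[[-0.     0.334  0.942]
 [-0.     0.942 -0.334]
 [-1.    -0.001 -0.   ]]
```

View pics/tiles_top.png

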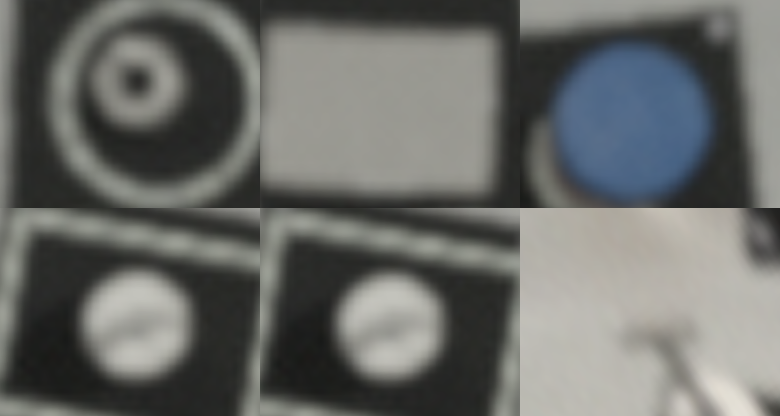

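View pics/tiles_sc.png

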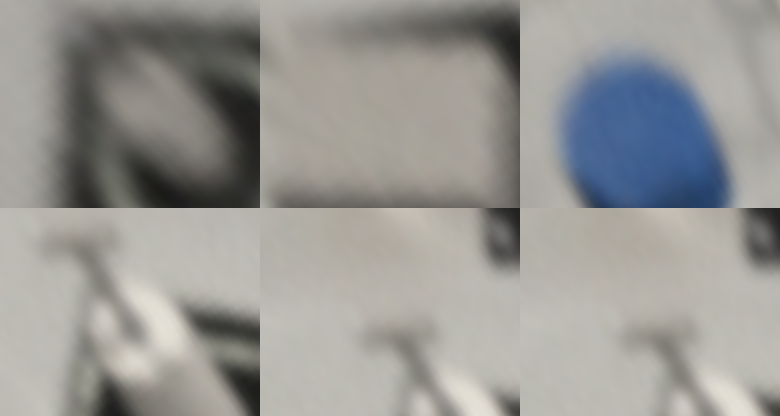

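Run:
```python
from rig import capture,ctrl
from meas import *
c=capture("top"); s=capture("scene"); k=6
def comp(g,m,u,v):
    n,l=cv2.connectedComponents(m.astype(np.uint8)); return (l==l[v,u]).astype(np.uint8)
def pl(x,y,z,r,cc=c): return rect(cc,x-r,x+r,y-r,y+r,z,k)
def W(x,y,r,u,v): return np.array([x+r-v/k,y+r-u/k]).round(2)
# nut
def big(m): return max(cv2.findContours(m,cv2.RETR_EXTERNAL,cv2.CHAIN_APPROX_NONE)[0],key=cv2.contourArea)
for n,x,y,z,r in [("nut",657,262,20,26),("blank",656,-22,18,52),("man",452,-217,41,30)]:
    g=cv2.cvtColor(pl(x,y,z,r),cv2.COLOR_BGR2GRAY)
    for th in (85,95,105,115):
        m=comp(g,g>th,*( (r*k-30,r*k-45) if n=="nut" else (r*k,r*k)))
        q=big(m);M=cv2.moments(cv2.convexHull(q)); (a,b),(w,h),ang=cv2.minAreaRect(q)
        print(n,th,W(x,y,r,M["m10"]/M["m00"],M["m01"]/M["m00"]),"rect",W(x,y,r,a,b),np.round([w/k,h/k],1),round(ang,1))
        if n=="nut":
            u0,v0=M["m10"]/M["m00"],M["m01"]/M["m00"]
            p=cv2.convexHull(q)[:,0,:].astype(float)
            mm=np.zeros_like(m);cv2.fillPoly(mm,[cv2.convexHull(q)],1)
            A=np.radians(np.arange(0,360,2)); rr=np.array([sum(mm[int(v0+t*np.sin(a)),int(u0+t*np.cos(a))] for t in range(1,150)) for a in A])/k
            # world angle of image ang a: dy=-cos, dx=-sin
            wa=np.arctan2(-np.cos(A),-np.sin(A)); f=(rr*np.exp(-6j*wa)).mean(); print("  6th amp",abs(f)*2,"corner angle mod60",np.degrees(-np.angle(f)/6*-1)%60, rr.mean())
g=pl(670,-262,72,45); m=((g[...,0].astype(int)-g[...,2])>25); m=comp(g,m,45*k,45*k);q=big(m);M=cv2.moments(q);(a,b),rad=cv2.minEnclosingCircle(q)
print("jar",W(670,-262,45,M["m10"]/M["m00"],M["m01"]/M["m00"]),np.sqrt(M["m00"]/np.pi)/k)
# circle outline on A
x,y,r=656,254,50
g=cv2.cvtColor(pl(x,y,4,r),cv2.COLOR_BGR2GRAY)
# interior dark comp
q=big((g>100).astype(np.uint8))
(a,b),(w,h),ang=cv2.fitEllipse(cv2.convexHull(q)); print("jarseat outline",W(x,y,r,a,b),w/k,h/k)
# rectangle outline D
x,y,r=450,-218,75
g=cv2.cvtColor(pl(x,y,4,r),cv2.COLOR_BGR2GRAY); 
M_=((g<85)).astype(np.uint8); q=big(comp(g,M_,r*k,r*k-150)); print("D inner", [ (W(x,y,r,*cv2.minAreaRect(q)[0])), np.array(cv2.minAreaRect(q)[1])/k, cv2.minAreaRect(q)[2]])
# rivets/plate D hull
n,l=cv2.connectedComponents(M_)
x,y,r=430,-217,100
g=cv2.cvtColor(pl(x,y,4,r),cv2.COLOR_BGR2GRAY); m=cv2.morphologyEx((g<90).astype(np.uint8),cv2.MORPH_CLOSE,np.ones((25,25)))
q=big(m);(a,b),sz,ang=cv2.minAreaRect(q); print("D plate",W(x,y,r,a,b),np.array(sz)/k,ang)
# scene checks
for n,p in [("spare c",(430,26.3,4)),("jar lid",(670,-262,72))]: print(n,pix(s,p),pix(c,p))
```

```text
nut 85 [661.24 259.2 ] rect [660.79 259.1 ] [36.  35.9] 34.2Traceback (most recent call last):
  File "<stdin>", line 20, in <module>
  File "<stdin>", line 20, in <genexpr>
IndexError: index 312 is out of bounds for axis 1 with size 312
```

```bash
cat > m1.py <<'E'
from rig import capture,ctrl
from meas import *
c=capture("top"); s=capture("scene"); k=6
def comp(g,m,u,v):
    n,l=cv2.connectedComponents(m.astype(np.uint8)); return (l==l[v,u]).astype(np.uint8)
def pl(x,y,z,r,cc=c): return rect(cc,x-r,x+r,y-r,y+r,z,k)
def W(x,y,r,u,v): return np.array([x+r-v/k,y+r-u/k]).round(2)
def big(m): return max(cv2.findContours(m,cv2.RETR_EXTERNAL,cv2.CHAIN_APPROX_NONE)[0],key=cv2.contourArea)
E
python3 - <<'E'
from m1 import *
for n,x,y,z,r in [("nut",660,260,20,30),("blank",656,-22,18,52),("man",452,-217,41,30)]:
    g=cv2.cvtColor(pl(x,y,z,r),cv2.COLOR_BGR2GRAY)
    for th in (85,95,105,115):
        m=comp(g,g>th,*( (r*k,r*k-65) if n=="nut" else (r*k,r*k)))
        q=big(m);M=cv2.moments(cv2.convexHull(q)); (a,b),(w,h),ang=cv2.minAreaRect(q)
        print(n,th,W(x,y,r,M["m10"]/M["m00"],M["m01"]/M["m00"]),"rect",W(x,y,r,a,b),np.round([w/k,h/k],1),round(ang,1))
g=pl(670,-262,72,45); m=((g[...,0].astype(int)-g[...,2])>25); m=comp(g,m,45*k,45*k);q=big(m);M=cv2.moments(q);(a,b),rad=cv2.minEnclosingCircle(q)
print("jar",W(670,-262,45,M["m10"]/M["m00"],M["m01"]/M["m00"]),np.sqrt(M["m00"]/np.pi)/k)
x,y,r=656,254,50
g=cv2.cvtColor(pl(x,y,4,r),cv2.COLOR_BGR2GRAY)
q=big((g>100).astype(np.uint8))
(a,b),(w,h),ang=cv2.fitEllipse(cv2.convexHull(q)); print("jarseat outline",W(x,y,r,a,b),w/k,h/k)
x,y,r=450,-218,75
g=cv2.cvtColor(pl(x,y,4,r),cv2.COLOR_BGR2GRAY); 
M_=((g<85)).astype(np.uint8); q=big(comp(g,M_,r*k,r*k-150)); print("D inner", [ (W(x,y,r,*cv2.minAreaRect(q)[0])), np.array(cv2.minAreaRect(q)[1])/k, cv2.minAreaRect(q)[2]])
x,y,r=430,-217,100
g=cv2.cvtColor(pl(x,y,4,r),cv2.COLOR_BGR2GRAY); m=cv2.morphologyEx((g<90).astype(np.uint8),cv2.MORPH_CLOSE,np.ones((25,25)))
q=big(m);(a,b),sz,ang=cv2.minAreaRect(q); print("D plate",W(x,y,r,a,b),np.array(sz)/k,ang)
E
```

```text
nut 85 [661.26 259.2 ] rect [660.79 259.06] [35.9 35.9] 33.5
nut 95 [661.17 259.11] rect [660.74 258.95] [34.  34.3] 33.7
nut 105 [661.12 259.03] rect [660.66 258.87] [32.4 32.7] 33.7
nut 115 [661.14 258.96] rect [660.71 258.83] [30.5 31.2] 33.2
blank 85 [653.88 -19.96] rect [653.53 -19.78] [94.7 66.4] 2.8
blank 95 [653.87 -20.03] rect [653.51 -19.84] [93.3 64.9] 2.5
blank 105 [653.82 -20.07] rect [653.5  -19.87] [91.9 63.2] 2.3
blank 115 [653.77 -20.08] rect [653.42 -19.8 ] [90.1 61.7] 2.4
man 85 [ 450.46 -217.75] rect [ 450.5 -217.5] [43. 43.] 90.0
man 95 [ 450.44 -217.76] rect [ 450.69 -218.34] [42.1 42. ] 59.9
man 105 [ 450.48 -217.74] rect [ 450.71 -218.41] [41.1 40.7] 61.4
man 115 [ 450.54 -217.7 ] rect [ 450.77 -218.45] [40.  39.5] 63.4
jar [ 663.1 -255.2] 30.51111615360844
jarseat outline [656.7  254.62] 85.38174438476562 86.2101542154948
D inner [array([ 447.1 , -218.78]), array([96.30282593, 67.51154073]), 10.581636428833008]
D plate [ 447.06 -218.71] [97.11656698 68.22351583] 10.5640287399292
```

step_arm(
  commands=[
    [[0.35,-0.9,-0.1],-0.017],
    [[0.35,-0.9,-0.1],-0.017],
    [[0.35,-0.9,-0.1],-0.017],
    [[0.35,-0.9,-0.1],-0.017],
    [[0.35,-0.9,-0.1],-0.017],
  ],
  gripper=-1,
  force=50,
)

```text
time_s: 1.05
eef_pos: [245.7, 313.4, 197.7]
ee_rot: [0.675, 0.212, 0.674, -0.212]
force: [0.8, -0.4, 0.0]
grip_width: 0.998
```

step_arm(
  commands=[
    [[0.35,-0.9,-0.1],-0.017],
    [[0.35,-0.9,-0.1],-0.017],
    [[0.35,-0.9,-0.1],-0.017],
    [[0.35,-0.9,-0.1],-0.017],
    [[0.35,-0.9,-0.1],-0.017],
  ],
)

```text
time_s: 1.55
eef_pos: [315.8, 133.3, 177.9]
ee_rot: [0.641, 0.3, 0.64, -0.3]
force: [0.7, -0.2, -0.2]
grip_width: 0.999
```

step_arm(
  commands=[
    [[0.35,-0.9,-0.1],-0.017],
    [[0.35,-0.9,-0.1],-0.017],
    [[0.35,-0.9,-0.1],-0.017],
    [[0.35,-0.9,-0.1],-0.017],
    [[0.35,-0.9,-0.1],-0.017],
  ],
)

```text
time_s: 2.05
eef_pos: [385.9, -46.9, 157.8]
ee_rot: [0.595, 0.383, 0.594, -0.383]
force: [0.4, 0.8, 0.4]
grip_width: 1.0
```

step_arm(
  commands=[
    [[0.35,-0.9,-0.1],-0.017],
    [[0.35,-0.9,-0.1],-0.017],
    [[0.35,-0.9,-0.1],-0.017],
    [[0.35,-0.9,-0.1],-0.017],
    [[0,0,0],0],
  ],
)

```text
time_s: 2.55
eef_pos: [442.3, -192.6, 141.1]
ee_rot: [0.55, 0.445, 0.55, -0.445]
force: [-0.3, -0.0, 0.7]
grip_width: 1.0
```

step_arm(
  commands=[
    [[0.1,-0.32,-0.3],0],
    [[0.1,-0.31,-0.3],0],
    [[0,0,0],0],
  ],
)

```text
time_s: 2.85
eef_pos: [449.0, -214.4, 116.7]
ee_rot: [0.55, 0.443, 0.552, -0.444]
force: [-0.3, -0.4, -0.2]
grip_width: 0.999
```

```bash
cat > look.py <<'E'
import sys
from rig import capture,ctrl
import cv2,numpy as np
from scipy.spatial.transform import Rotation as R
n=sys.argv[1]; out=[]
for a,(r0,r1,c0,c1) in (("scene",(110,310,175,435)),("top",(130,305,170,400))):
    im=capture(a)["image"][r0:r1,c0:c1]; out.append(cv2.resize(im,(400,int(im.shape[0]*400/im.shape[1])),interpolation=cv2.INTER_CUBIC)[:300])
h=max(o.shape[0] for o in out); out=[cv2.copyMakeBorder(o,0,h-o.shape[0],0,0,cv2.BORDER_CONSTANT) for o in out]
cv2.imwrite(f"pics/{n}.png",np.hstack(out))
s=ctrl.sense(); q=s["ee_rot"]; y=R.from_quat([q[1],q[2],q[3],q[0]]).as_matrix()[:,1]
print(s["time_s"],s["eef_pos"].round(1),"jaw yaw",np.degrees(np.arctan2(y[1],y[0])).round(2),s["force"].round(1),s["grip_width"].round(3),s["joints"].round(2))
E
python3 look.py l1
```

```text
Traceback (most recent call last):
  File "look.py", line 11, in <module>
    print(s["time_s"],s["eef_pos"].round(1),"jaw yaw",np.degrees(np.arctan2(y[1],y[0])).round(2),s["force"].round(1),s["grip_width"].round(3),s["joints"].round(2))
                                                                                                                     ^^^^^^^^^^^^^^^^^^^^^
AttributeError: 'float' object has no attribute 'round'
```

View pics/l1.png

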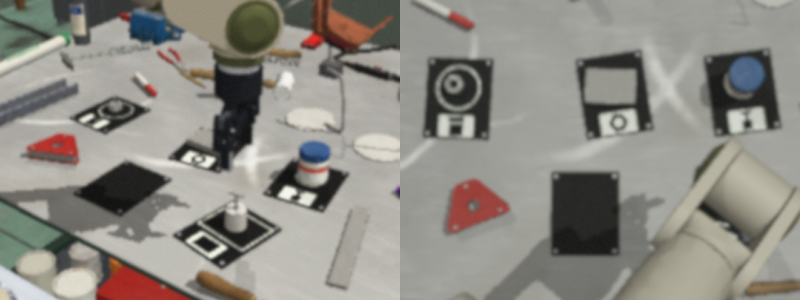

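```bash
sed -i 's/s\["grip_width"\].round(3)/round(s["grip_width"],3)/' look.py; python3 look.py l2; python3 -c "
from m1 import *
for p in [(450,-217,106),(450.5,-217.7,41)]:
  u=pix(s,p); print(u,(u-[175,110])*400/260)"
```

```text
3.05 [ 449.5 -213.8  118.5] jaw yaw 12.38 [ 0.6 -0.8  0.1] 1.002 [-0.68  0.36  1.71  0.    1.07 -0.9 ]
[328.86951074 224.00160484] [236.72232422 175.38708436]
[328.70833148 244.78825953] [236.47435612 207.36655312]
```

step_arm(
  commands=[
    [[0.025,-0.1,-0.5],0],
    [[0,0,-0.5],0],
    [[0,0,-0.4],0],
    [[0,0,-0.4],0],
    [[0,0,-0.3],0],
  ],
)

```text
time_s: 3.65
eef_pos: [450.4, -218.1, 33.3]
ee_rot: [0.551, 0.443, 0.551, -0.443]
force: [0.3, -0.1, -0.9]
grip_width: 1.0
```

step_arm(
  commands=[
    [[0,0,-0.2],0],
    [[0,0,-0.1],0],
    [[0,0,0],0],
    [[0,0,0],0],
  ],
)

```text
time_s: 4.05
eef_pos: [450.8, -218.6, 22.3]
ee_rot: [0.551, 0.443, 0.551, -0.443]
force: [0.2, 0.5, -0.1]
grip_width: 0.999
```

step_arm(
  commands=[
    [[0,0,0],0],
    [[0,0,0],0],
    [[0,0,0],0],
    [[0,0,0],0],
    [[0,0,0],0],
  ],
  gripper=1,
  force=40,
)

```text
time_s: 4.55
eef_pos: [450.4, -218.5, 22.3]
ee_rot: [0.551, 0.443, 0.551, -0.443]
force: [-3.4, 0.3, 7.4]
grip_width: 0.416
```

step_arm(
  commands=[
    [[0,0,0],0],
    [[0,0,0],0],
    [[0,0,0],0],
    [[0,0,0],0],
    [[0,0,0],0],
  ],
)

```text
time_s: 5.05
eef_pos: [450.4, -218.5, 22.3]
ee_rot: [0.551, 0.443, 0.551, -0.443]
force: [-2.7, 0.6, 7.2]
grip_width: 0.414
```

step_arm(
  commands=[
    [[0,0,0.3],0],
    [[0,0,0.5],0],
    [[0,0,0.2],0],
    [[0,0.4,0],0],
    [[0,0.8,0],0],
  ],
)

```text
time_s: 5.55
eef_pos: [450.3, -170.3, 61.6]
ee_rot: [0.55, 0.444, 0.55, -0.444]
force: [0.6, 0.3, -4.6]
grip_width: 0.415
```

```bash
python3 look.py l3
```

```text
5.65 [ 449.4 -166.5   61. ] jaw yaw 12.47 [ 0.1 -0.6 -4.7] 0.408 [-0.6   0.41  1.82  0.    0.92 -0.82]
```

View pics/l3.png

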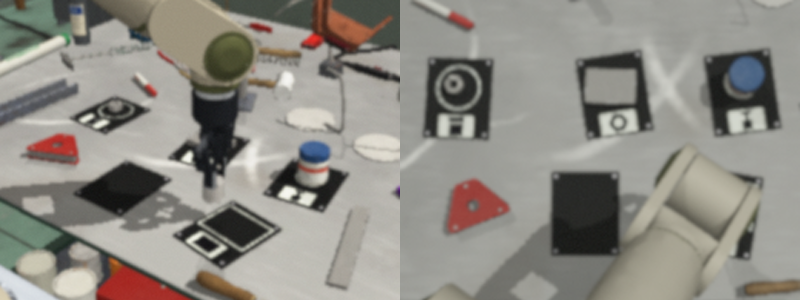

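step_arm(
  commands=[
    [[0,0.8,0],0],
    [[0,0.9,0],0],
    [[0,0.9,0],0],
    [[0,0.9,0],0],
    [[0,0.7,0],0],
  ],
)

```text
time_s: 6.15
eef_pos: [449.6, -0.1, 61.3]
ee_rot: [0.551, 0.443, 0.551, -0.443]
force: [0.5, -0.4, -4.4]
grip_width: 0.409
```

step_arm(
  commands=[
    [[0,0.4,0],0],
    [[0,0.2,0],0],
    [[0,0,0],0],
    [[0,0,0],0],
  ],
)

```text
time_s: 6.55
eef_pos: [450.4, 21.1, 61.6]
ee_rot: [0.551, 0.443, 0.551, -0.444]
force: [-0.1, -0.4, -3.4]
grip_width: 0.414
```

step_arm(
  commands=[
    [[0,0.1,-0.4],0],
    [[0,0,-0.3],0],
    [[0,0,-0.15],0],
    [[0,0,-0.1],0],
    [[0,0,0],0],
  ],
)

```text
time_s: 7.05
eef_pos: [450.5, 25.2, 23.6]
ee_rot: [0.551, 0.443, 0.551, -0.444]
force: [-0.9, -0.3, -3.2]
grip_width: 0.413
```

step_arm(
  commands=[
    [[0,0,-0.02],0],
    [[0,0,0],0],
    [[0,0,0],0],
  ],
)

```text
time_s: 7.35
eef_pos: [450.7, 25.5, 23.3]
ee_rot: [0.551, 0.443, 0.551, -0.443]
force: [-0.2, 0.6, -3.6]
grip_width: 0.411
```

step_arm(
  commands=[
    [[0,0,0],0],
    [[0,0,0],0],
    [[0,0,0],0],
    [[0,0,0],0],
    [[0,0,0],0],
  ],
  gripper=-1,
)

```text
time_s: 7.85
eef_pos: [450.6, 25.6, 23.1]
ee_rot: [0.551, 0.443, 0.551, -0.443]
force: [-0.7, 0.6, 0.0]
grip_width: 1.0
```

step_arm(
  commands=[
    [[0,0,0],0],
    [[0,0,0.3],0],
    [[0,0,0.6],0],
    [[0,0,0.9],0],
    [[0,0,0.9],0],
  ],
)

```text
time_s: 8.35
eef_pos: [450.1, 25.7, 132.1]
ee_rot: [0.551, 0.443, 0.551, -0.444]
force: [0.4, -0.8, 0.9]
grip_width: 1.0
```

step_arm(
  commands=[
    [[0.7,-0.2,0],-0.016],
    [[0.9,-0.2,0],-0.016],
    [[0.9,-0.2,0],-0.016],
    [[0.9,-0.2,0],-0.016],
    [[0.9,-0.2,0],-0.018],
  ],
)

```text
time_s: 8.85
eef_pos: [623.8, -14.7, 130.8]
ee_rot: [-0.489, -0.511, -0.489, 0.511]
force: [-0.7, 0.1, 0.4]
grip_width: 0.995
```

step_arm(
  commands=[
    [[0.6,-0.14,-0.3],0],
    [[0.2,0,-0.7],0],
    [[0,0,-0.5],0],
    [[0,0,0],0],
    [[0,0,0],0],
  ],
)

```text
time_s: 9.35
eef_pos: [654.6, -20.0, 71.6]
ee_rot: [0.489, 0.51, 0.489, -0.51]
force: [0.0, 0.6, 0.7]
grip_width: 1.006
```

```bash
python3 look.py l4
```

```text
9.45 [655.1 -20.1  72.7] jaw yaw -2.42 [-0.1 -0.4  0.6] 1.0 [-0.21  0.73  1.23 -0.    1.18 -0.17]
```

View pics/l4.png

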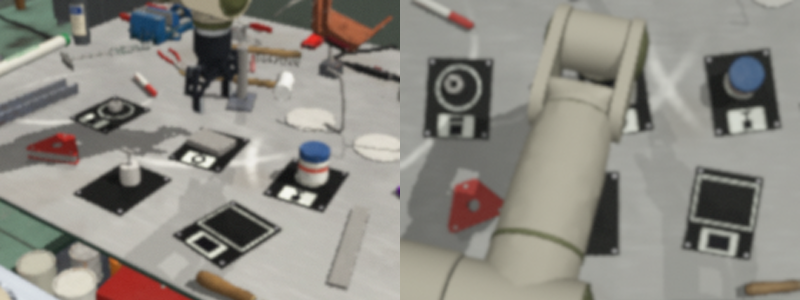

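step_arm(
  commands=[
    [[0,0,-0.5],0],
    [[0,0,-0.5],0],
    [[0,0,-0.25],0],
    [[0,0,-0.1],0],
    [[0,0,-0.03],0],
  ],
)

```text
time_s: 9.95
eef_pos: [654.9, -20.1, 16.5]
ee_rot: [0.49, 0.511, 0.489, -0.51]
force: [-0.0, -0.7, 0.3]
grip_width: 0.999
```

step_arm(
  commands=[
    [[0,0,0],0],
    [[0,0,0],0],
    [[0,0,0],0],
    [[0,0,0],0],
    [[0,0,0],0],
  ],
  gripper=1,
  force=50,
)

```text
time_s: 10.45
eef_pos: [654.5, -20.0, 15.9]
ee_rot: [0.489, 0.511, 0.489, -0.51]
force: [-0.2, 0.1, -0.1]
grip_width: 0.141
```

step_arm(
  commands=[
    [[0,0,0],0],
    [[0,0,0],0],
    [[0,0,0],0],
  ],
)

```text
time_s: 10.75
eef_pos: [654.5, -20.0, 15.8]
ee_rot: [-0.489, -0.51, -0.489, 0.51]
force: [0.3, 0.2, 0.5]
grip_width: -0.006
```

```bash
python3 look.py l5; python3 -c "
from rig import capture;import cv2
im=capture('scene')['image'][120:240,260:400];cv2.imwrite('pics/l5b.png',cv2.resize(im,None,fx=5,fy=5,interpolation=cv2.INTER_CUBIC))"
```

```text
10.85 [654.5 -20.   15.8] jaw yaw -2.42 [-0.3  0.   0.1] -0.001 [-0.21  0.8   1.27 -0.    1.07 -0.17]
```

View pics/l5b.png

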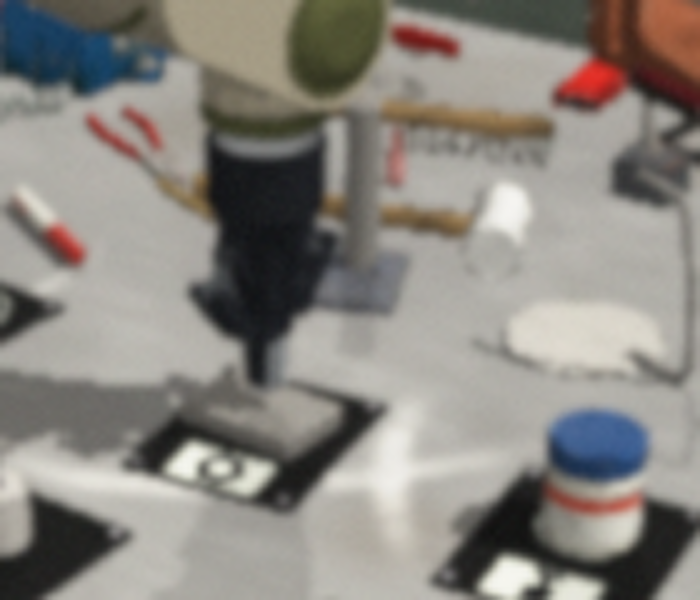

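```bash
python3 -c "
from m1 import *
for z in (0,5,18,25): print(z,pix(s,(654.5,-20,z)), (pix(s,(654.5,-20,z))-[260,120])*5)
print('blank corners px')
import numpy as np
for a,b in [(-30,-44),(-30,44),(30,44),(30,-44)]: print((pix(s,(654+a,-20+b,18))-[260,120])*5)
"
```

```text
0 [312.51780235 204.67489199] [262.58901173 423.37445997]
5 [312.51913767 203.34779011] [262.59568837 416.73895057]
18 [312.52262799 199.87510407] [262.61313995 399.37552037]
25 [312.52451853 197.99177479] [262.62259263 389.95887396]
blank corners px
[291.4986226  438.90978204]
[180.09361943 398.78732922]
[234.64310548 362.88044003]
[344.31663671 400.58288028]
```

step_arm(
  commands=[
    [[0,0,-0.025],0],
    [[0,0,-0.025],0],
    [[0,0,0],0],
  ],
)

```text
time_s: 11.3
eef_pos: [654.4, -20.0, 13.6]
ee_rot: [-0.489, -0.51, -0.489, 0.511]
force: [-0.3, -0.8, 0.2]
grip_width: -0.001
```

step_arm(
  commands=[
    [[0,0,-0.025],0],
    [[0,0,0],0],
  ],
)

```text
time_s: 11.5
eef_pos: [654.4, -20.0, 12.6]
ee_rot: [-0.489, -0.51, -0.489, 0.511]
force: [0.7, 0.4, 0.6]
grip_width: 0.0
```

step_arm(
  commands=[
    [[0,0,-0.025],0],
    [[0,0,0],0],
  ],
)

```text
time_s: 11.7
eef_pos: [654.4, -20.0, 11.6]
ee_rot: [-0.489, -0.51, -0.489, 0.511]
force: [-0.3, -0.1, 0.3]
grip_width: 0.002
```

```bash
python3 -c "
from rig import capture;import cv2
im=capture('scene')['image'][160:220,275:355];cv2.imwrite('pics/l6.png',cv2.resize(im,None,fx=9,fy=9,interpolation=cv2.INTER_CUBIC))"
```

```text
(no output)
```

View pics/l6.png

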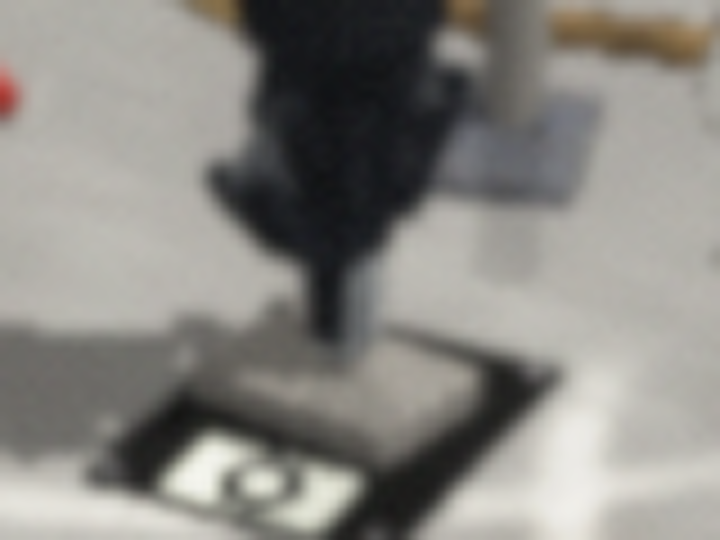

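step_arm(
  commands=[
    [[0,0,-0.02],0],
    [[0,0,0],0],
  ],
)

```text
time_s: 11.95
eef_pos: [654.4, -20.0, 10.9]
ee_rot: [-0.489, -0.51, -0.489, 0.511]
force: [-0.2, 0.1, 0.0]
grip_width: -0.001
```

step_arm(
  commands=[
    [[0,0,-0.02],0],
    [[0,0,0],0],
  ],
)

```text
time_s: 12.15
eef_pos: [654.4, -20.0, 10.1]
ee_rot: [-0.489, -0.51, -0.489, 0.51]
force: [-0.0, 0.2, 0.0]
grip_width: -0.0
```

step_arm(
  commands=[
    [[0,0,-0.02],0],
    [[0,0,0],0],
  ],
)

```text
time_s: 12.35
eef_pos: [654.4, -20.0, 9.3]
ee_rot: [-0.489, -0.51, -0.489, 0.511]
force: [0.7, 0.3, 1.2]
grip_width: -0.003
```

step_arm(
  commands=[
    [[0,0,-0.02],0],
    [[0,0,0],0],
  ],
)

```text
time_s: 12.55
eef_pos: [654.4, -20.0, 8.5]
ee_rot: [-0.489, -0.51, -0.489, 0.511]
force: [-0.3, -0.1, -0.3]
grip_width: -0.005
```

step_arm(
  commands=[
    [[0,0,-0.02],0],
    [[0,0,0],0],
  ],
)

```text
time_s: 12.75
eef_pos: [654.4, -20.0, 7.6]
ee_rot: [-0.489, -0.51, -0.489, 0.511]
force: [-0.0, -0.3, -0.4]
grip_width: -0.002
```

```bash
python3 -c "
from rig import capture,ctrl;import cv2
print(ctrl.sense()['force'])
a=capture('scene')['image'][160:220,275:355];b=capture('top')['image'][140:230,250:340];cv2.imwrite('pics/l7.png',cv2.resize(a,None,fx=9,fy=9,interpolation=cv2.INTER_CUBIC));cv2.imwrite('pics/l7t.png',cv2.resize(b,None,fx=6,fy=6,interpolation=cv2.INTER_CUBIC))"
```

```text
[-0.01482087 -0.33217877 -0.37350648]
```

View pics/l7.png

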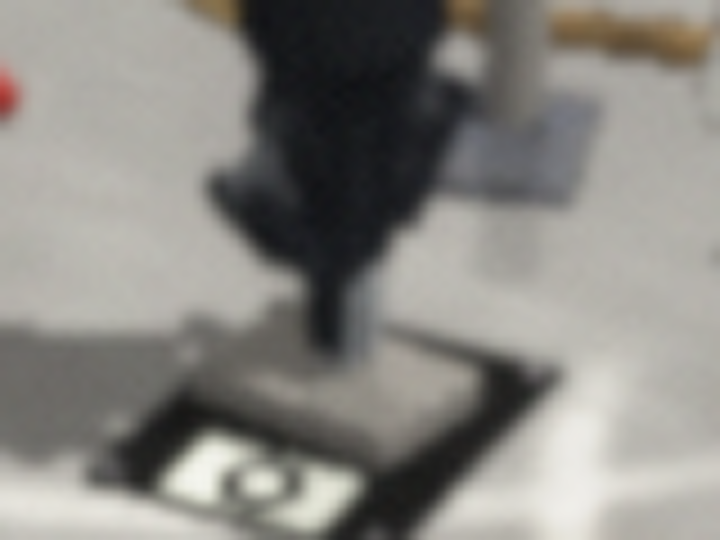

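View pics/l7t.png

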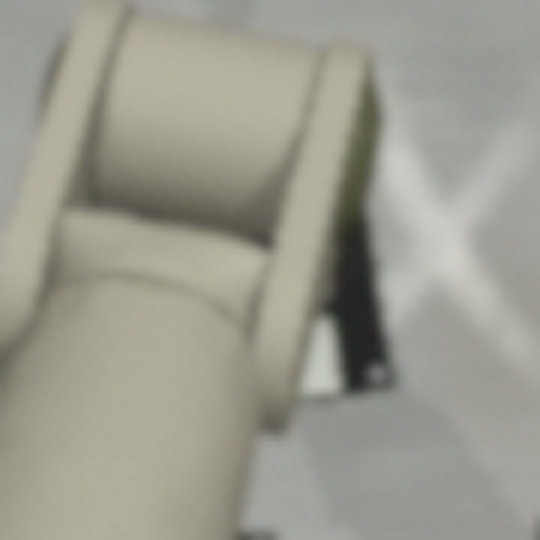

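step_arm(
  commands=[
    [[0,0,-0.02],0],
    [[0,0,0],0],
  ],
)

```text
time_s: 13.05
eef_pos: [654.4, -20.0, 6.9]
ee_rot: [-0.489, -0.51, -0.489, 0.511]
force: [0.7, -0.1, -0.2]
grip_width: 0.0
```

step_arm(
  commands=[
    [[0,0,-0.02],0],
    [[0,0,0],0],
  ],
)

```text
time_s: 13.25
eef_pos: [654.4, -20.0, 6.1]
ee_rot: [-0.489, -0.51, -0.489, 0.511]
force: [-0.3, 0.5, -0.3]
grip_width: -0.001
```

step_arm(
  commands=[
    [[0,0,-0.02],0],
    [[0,0,0],0],
  ],
)

```text
time_s: 13.45
eef_pos: [654.4, -20.0, 5.3]
ee_rot: [-0.489, -0.51, -0.489, 0.511]
force: [-0.5, -0.8, -0.4]
grip_width: 0.001
```

step_arm(
  commands=[
    [[0,0,-0.02],0],
    [[0,0,0],0],
  ],
)

```text
time_s: 13.65
eef_pos: [654.6, -20.0, 4.8]
ee_rot: [0.489, 0.511, 0.489, -0.51]
force: [-0.8, -0.1, 1.9]
grip_width: 0.003
```

step_arm(
  commands=[
    [[0,0,-0.02],0],
    [[0,0,0],0],
  ],
)

```text
time_s: 13.85
eef_pos: [654.6, -20.0, 4.8]
ee_rot: [0.489, 0.511, 0.489, -0.51]
force: [-3.9, 0.5, 9.3]
grip_width: -0.005
```

step_arm(
  commands=[
    [[0,0,0.2],0],
    [[0,0,0.3],0],
    [[0,0,0],0],
    [[0,0,0],0],
    [[0,0,0],0],
  ],
  gripper=-1,
)

```text
time_s: 14.35
eef_pos: [654.3, -20.0, 23.4]
ee_rot: [-0.489, -0.51, -0.489, 0.511]
force: [0.6, -0.1, 0.0]
grip_width: 0.851
```

step_arm(
  commands=[
    [[0,0,0],0],
    [[0,0,0],0],
    [[0,0,-0.3],0],
    [[0,0,-0.1],0],
    [[0,0,0],0],
  ],
)

```text
time_s: 14.85
eef_pos: [653.8, -19.9, 6.3]
ee_rot: [-0.489, -0.51, -0.49, 0.511]
force: [0.1, -0.3, 0.6]
grip_width: 0.999
```

```bash
python3 look.py l8;python3 -c "
from rig import capture,ctrl;import cv2
a=capture('scene')['image'][160:220,275:355];cv2.imwrite('pics/l8b.png',cv2.resize(a,None,fx=9,fy=9,interpolation=cv2.INTER_CUBIC))"
```

```text
14.95 [654.5 -20.    7.6] jaw yaw -2.42 [ 0.3 -0.1  0.3] 0.998 [-0.21  0.81  1.28  0.    1.06 -0.17]
```

View pics/l8b.png

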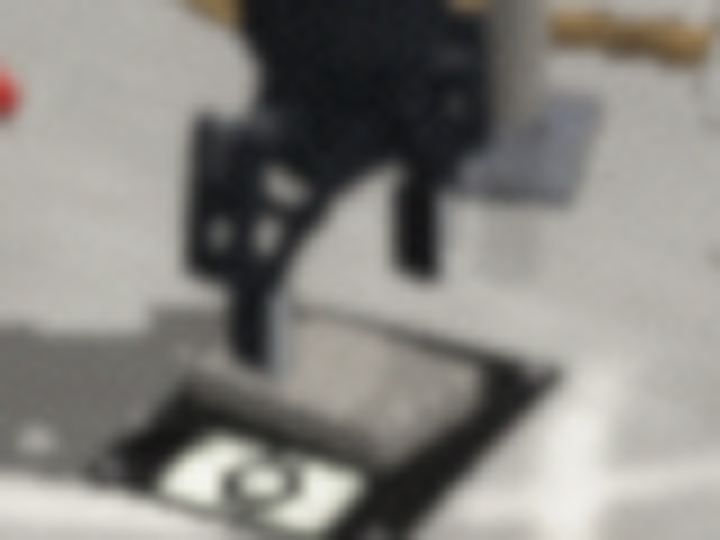

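step_arm(
  commands=[
    [[0,0,-0.2],0],
    [[0,0,-0.1],0],
    [[0,0,0],0],
  ],
)

```text
time_s: 15.3
eef_pos: [653.9, -19.9, -5.2]
ee_rot: [-0.489, -0.51, -0.49, 0.511]
force: [0.2, -0.2, -0.0]
grip_width: 0.999
```

step_arm(
  commands=[
    [[0,0,-0.1],0],
    [[0,0,-0.05],0],
    [[0,0,0],0],
  ],
)

```text
time_s: 15.6
eef_pos: [654.3, -20.0, -10.6]
ee_rot: [-0.489, -0.51, -0.489, 0.511]
force: [-0.2, 0.6, -0.0]
grip_width: 1.002
```

step_arm(
  commands=[
    [[0,0,-0.05],0],
    [[0,0,-0.03],0],
    [[0,0,0],0],
  ],
)

```text
time_s: 15.9
eef_pos: [654.4, -20.0, -13.6]
ee_rot: [-0.489, -0.51, -0.489, 0.511]
force: [-0.3, -0.3, 0.1]
grip_width: 0.998
```

```bash
python3 look.py l9;python3 -c "
from rig import capture,ctrl;import cv2
a=capture('scene')['image'][160:220,275:355];cv2.imwrite('pics/l9b.png',cv2.resize(a,None,fx=9,fy=9,interpolation=cv2.INTER_CUBIC))"
```

```text
16.0 [654.5 -20.  -13.4] jaw yaw -2.42 [-0.1 -0.4  0.3] 1.001 [-0.21  0.84  1.28  0.    1.02 -0.17]
```

View pics/l9b.png

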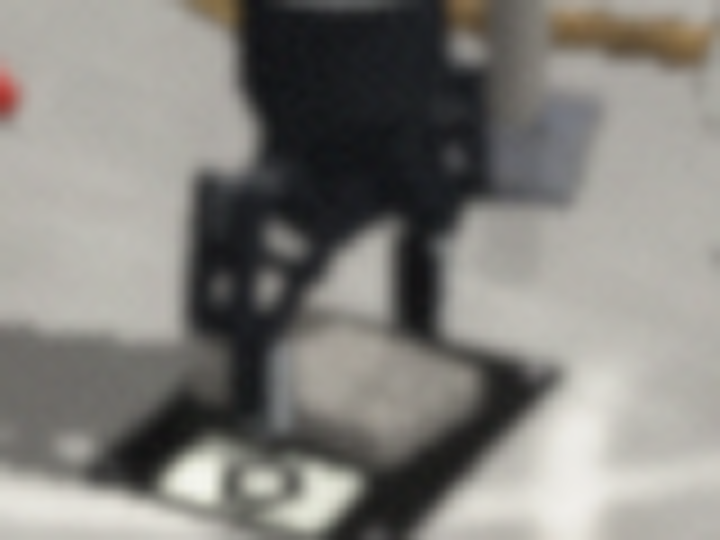

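step_arm(
  commands=[
    [[0,0,0],0],
    [[0,0,0],0],
    [[0,0,0],0],
    [[0,0,0],0],
  ],
  gripper=1,
  force=40,
)

```text
time_s: 16.45
eef_pos: [654.3, -20.0, -13.1]
ee_rot: [-0.489, -0.51, -0.489, 0.511]
force: [-4.2, -0.2, 6.9]
grip_width: 0.691
```

step_arm(
  commands=[
    [[0,0,0],0],
    [[0,0,0],0],
    [[0,0,0],0],
  ],
  force=60,
)

```text
time_s: 16.75
eef_pos: [654.4, -20.0, -12.9]
ee_rot: [-0.489, -0.51, -0.489, 0.511]
force: [-2.9, -0.1, 6.4]
grip_width: 0.686
```

step_arm(
  commands=[
    [[0,0,0.2],0],
    [[0,0,0.5],0],
    [[0,0,0.6],0],
    [[0,0,0.2],0],
    [[0,0,0],0],
  ],
)

```text
time_s: 17.25
eef_pos: [654.9, -20.1, 47.3]
ee_rot: [0.49, 0.511, 0.489, -0.51]
force: [0.2, 0.1, -5.3]
grip_width: 0.686
```

```bash
python3 look.py l10
```

```text
17.35 [653.8 -19.9  45.2] jaw yaw -2.43 [-0.1 -0.7 -5.6] 0.685 [-0.21  0.76  1.26  0.    1.13 -0.17]
```

View pics/l10.png

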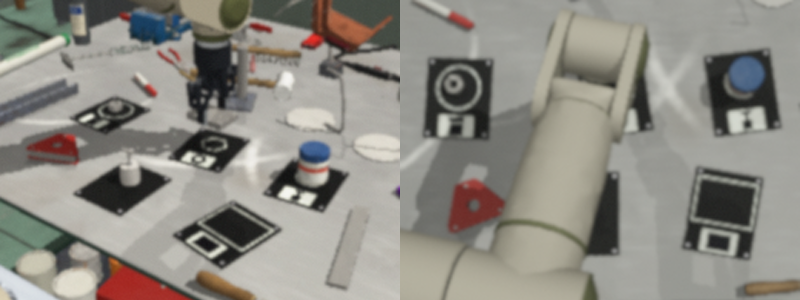

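step_arm(
  commands=[
    [[-0.5,-0.5,0],-0.006],
    [[-0.8,-0.8,0],-0.008],
    [[-0.8,-0.8,0],-0.008],
    [[-0.8,-0.8,0],-0.008],
    [[-0.8,-0.8,0],-0.008],
  ],
)

```text
time_s: 17.85
eef_pos: [504.5, -168.6, 45.4]
ee_rot: [-0.457, -0.539, -0.458, 0.539]
force: [0.9, -2.5, -4.8]
grip_width: 0.684
```

step_arm(
  commands=[
    [[-0.8,-0.7,0],-0.008],
    [[-0.5,-0.4,0],0],
    [[-0.18,-0.17,0],0],
    [[0,0,0],0],
    [[0,0,0],0],
  ],
)

```text
time_s: 18.35
eef_pos: [447.8, -218.3, 46.3]
ee_rot: [0.451, 0.544, 0.451, -0.544]
force: [-0.3, 1.2, -4.6]
grip_width: 0.682
```

```bash
python3 look.py l11
```

```text
18.45 [ 448.  -218.    46.3] jaw yaw -10.63 [ 0.5 -0.7 -5.7] 0.687 [-0.69  0.47  1.78  0.    0.9  -0.5 ]
```

View pics/l11.png

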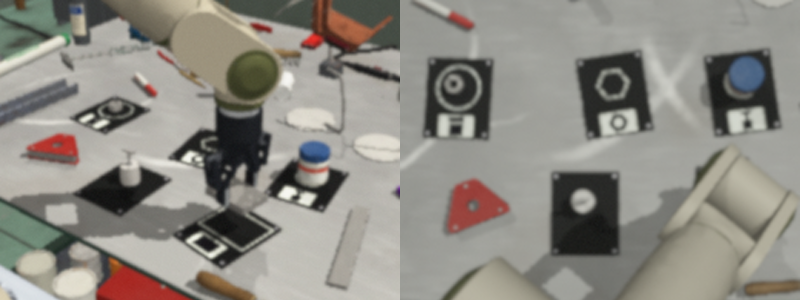

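step_arm(
  commands=[
    [[-0.015,-0.015,-0.3],0],
    [[0,0,-0.5],0],
    [[0,0,-0.4],0],
    [[0,0,-0.15],0],
    [[0,0,0],0],
  ],
)

```text
time_s: 18.95
eef_pos: [446.4, -218.8, -8.4]
ee_rot: [-0.451, -0.544, -0.452, 0.544]
force: [0.8, -0.3, -4.9]
grip_width: 0.682
```

step_arm(
  commands=[
    [[0,0,-0.08],0],
    [[0,0,0],0],
    [[0,0,0],0],
  ],
)

```text
time_s: 19.25
eef_pos: [446.9, -219.6, -10.2]
ee_rot: [0.451, 0.545, 0.451, -0.544]
force: [-0.1, 0.4, -4.4]
grip_width: 0.684
```

```bash
python3 look.py l12
python3 - <<'E'
from m1 import *
x,y,r=450,26,30
g=cv2.cvtColor(pl(x,y,41,r),cv2.COLOR_BGR2GRAY)
q=big(comp(g,g>100,r*k,r*k));M=cv2.moments(q);print("mandrel",W(x,y,r,M["m10"]/M["m00"],M["m01"]/M["m00"]))
x,y,r=658,-23,32
g0=pl(x,y,4,r);g=cv2.cvtColor(g0,cv2.COLOR_BGR2GRAY);q=big((g>95).astype(np.uint8));h=cv2.convexHull(q);M=cv2.moments(h);print("hex",W(x,y,r,M["m10"]/M["m00"],M["m01"]/M["m00"]),np.array(cv2.minAreaRect(h)[1])/k)
cv2.imwrite("pics/hex.png",g0)
E
```

```text
19.35 [ 446.9 -219.5  -10.2] jaw yaw -10.71 [-0.4  0.5 -4.9] 0.688 [-0.69  0.57  1.81  0.    0.77 -0.51]
mandrel [451.43  25.62]
hex [659.77 -23.59] [57.12677002 60.8552297 ]
```

View pics/l12.png

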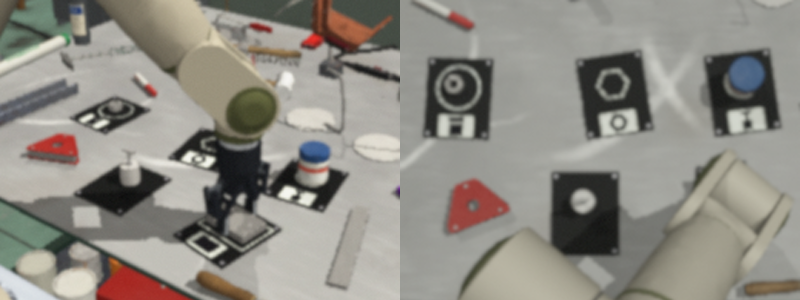

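View pics/hex.png

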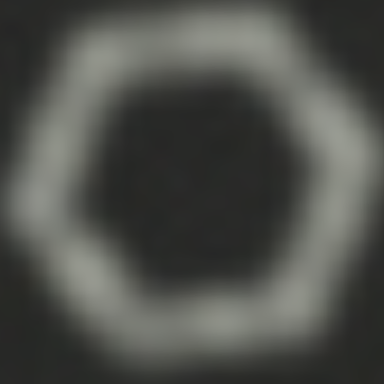

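step_arm(
  commands=[
    [[0,0.02,-0.03],0],
    [[0,0,0],0],
  ],
)

```text
time_s: 19.65
eef_pos: [446.6, -218.5, -11.9]
ee_rot: [-0.451, -0.544, -0.451, 0.544]
force: [0.1, -0.5, -4.8]
grip_width: 0.685
```

step_arm(
  commands=[
    [[0,0,-0.03],0],
    [[0,0,0],0],
    [[0,0,0],0],
  ],
)

```text
time_s: 19.95
eef_pos: [446.7, -218.6, -12.9]
ee_rot: [0.451, 0.545, 0.451, -0.544]
force: [-0.8, 0.9, -1.0]
grip_width: 0.684
```

Touching down. Release and rise.

step_arm(
  commands=[
    [[0,0,0],0],
    [[0,0,0],0],
    [[0,0,0],0],
    [[0,0,0],0],
    [[0,0,0],0],
  ],
  gripper=-1,
)

```text
time_s: 20.45
eef_pos: [446.7, -218.6, -12.9]
ee_rot: [0.451, 0.544, 0.451, -0.544]
force: [-0.3, 0.1, 0.2]
grip_width: 0.997
```

step_arm(
  commands=[
    [[0,0,0.2],0],
    [[0,0,0.6],0],
    [[0,0,1],0],
    [[0,0,1],0],
    [[0,0,0.5],0],
  ],
)

```text
time_s: 20.95
eef_pos: [447.6, -219.2, 122.8]
ee_rot: [0.453, 0.545, 0.449, -0.544]
force: [-0.0, 0.3, -0.6]
grip_width: 0.998
```

Run:
```python
from m1 import *
x,y,r=661,259,26
out=[]
for z in (20,12,4):
  g0=pl(x,y,z,r); out.append(g0)
cv2.imwrite("pics/nut.png",np.hstack(out)[:, :] if True else 0)
g=cv2.cvtColor(out[0],cv2.COLOR_BGR2GRAY).astype(float)
A=np.radians(np.arange(0,360,3))
for th in (80,90,100,110):
  u0=v0=r*k
  for it in range(5):
    rr=[]
    for a in A:
        t=np.arange(40,150); ii=np.clip((v0-t*np.cos(a)).astype(int),0,2*r*k-1); jj=np.clip((u0-t*np.sin(a)).astype(int),0,2*r*k-1)
        p=g[ii,jj]; pk=p[:45].argmax(); b=np.where(p[pk:]<th)[0]; rr.append(t[pk+(b[0] if len(b) else 60)])
    rr=np.array(rr)/k
    # a: world angle from +x towards +y
    v0-=2*np.mean(rr*np.cos(A))*k; u0-=2*np.mean(rr*np.sin(A))*k
  f=(rr*np.exp(-6j*A)).mean(); print(th,W(x,y,r,u0,v0),rr.mean().round(2),"amp",abs(2*f).round(2),"corner at",(-np.degrees(np.angle(f))/6*-1%60*1).round(1))
```

```text
80 [661.37 259.27] 18.59 amp 0.53 corner at 35.3
90 [661.07 259.  ] 17.61 amp 0.37 corner at 35.3
100 [661.01 258.92] 16.82 amp 0.35 corner at 35.3
110 [661.   258.87] 16.01 amp 0.31 corner at 35.1
```

View pics/nut.png

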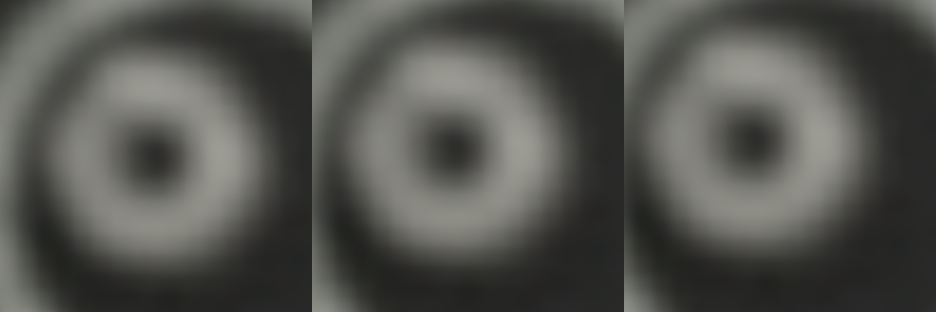

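step_arm(
  commands=[
    [[0.2,0.5,0],0.003],
    [[0.4,0.9,0],0.003],
    [[0.4,0.9,0],0.003],
    [[0.4,0.9,0],0.003],
    [[0.4,0.9,0],0.003],
  ],
)

```text
time_s: 21.55
eef_pos: [518.7, -52.9, 118.2]
ee_rot: [-0.464, -0.533, -0.464, 0.534]
force: [0.5, -1.0, 0.0]
grip_width: 0.998
```

step_arm(
  commands=[
    [[0.4,0.9,0],0.003],
    [[0.4,0.9,0],0.003],
    [[0.4,0.9,0],0.003],
    [[0.4,0.9,0],0.003],
    [[0.4,0.9,0],0.003],
  ],
)

```text
time_s: 22.05
eef_pos: [598.6, 127.0, 118.0]
ee_rot: [-0.476, -0.522, -0.477, 0.523]
force: [-0.1, -0.3, 0.4]
grip_width: 0.999
```

step_arm(
  commands=[
    [[0.4,0.9,0],0],
    [[0.4,0.9,0],0],
    [[0.4,0.9,0],0],
    [[0.3,0.5,0],0],
    [[0,0,0],0],
  ],
)

```text
time_s: 22.55
eef_pos: [658.5, 255.9, 117.0]
ee_rot: [-0.477, -0.521, -0.477, 0.522]
force: [-0.2, -0.1, -0.4]
grip_width: 1.002
```

step_arm(
  commands=[
    [[0,0,0],0],
  ],
)

```text
time_s: 22.65
eef_pos: [658.1, 253.2, 117.7]
ee_rot: [-0.476, -0.522, -0.477, 0.523]
force: [-0.6, -0.4, 0.9]
grip_width: 0.996
```

```bash
python3 look.py l13
python3 - <<'E'
from m1 import *
x,y,r=447,-219,75
g=cv2.cvtColor(pl(x,y,18,r),cv2.COLOR_BGR2GRAY)
for th in (95,110): 
  q=big(comp(g,g>th,r*k,r*k));a=cv2.minAreaRect(q);print("blank",W(x,y,r,*a[0]),np.array(a[1])/k,a[2])
cv2.imwrite("pics/bl.png",cv2.resize(pl(x,y,18,r),(450,450)))
E
```

```text
22.75 [658.3 252.3 118.6] jaw yaw -5.36 [ 0.3 -0.3  0. ] 0.999 [ 0.2   0.8   0.98 -0.    1.36  0.29]
blank [ 447.08 -218.92] [149.83331299 149.83331299] 90.0
blank [ 447.08 -218.92] [149.83331299 149.83331299] 90.0
```

View pics/bl.png

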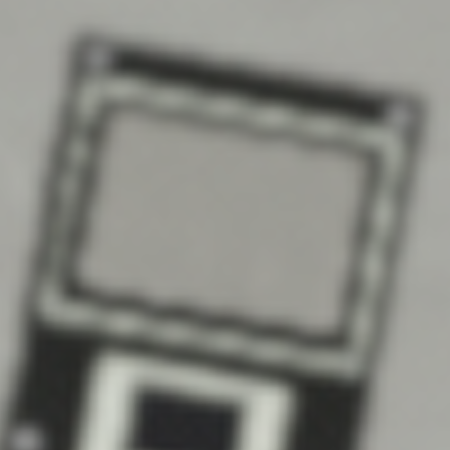

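View pics/l13.png

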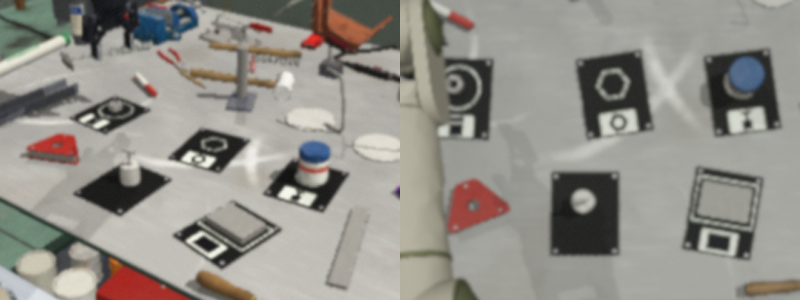

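step_arm(
  commands=[
    [[0.07,0.17,-0.6],0],
    [[0,0,-0.8],0],
    [[0,0,-0.8],0],
    [[0,0,-0.5],0],
    [[0,0,-0.2],0],
  ],
)

```text
time_s: 23.35
eef_pos: [660.4, 259.3, 0.8]
ee_rot: [-0.475, -0.522, -0.477, 0.524]
force: [0.3, -0.2, -0.4]
grip_width: 1.001
```

step_arm(
  commands=[
    [[0,0,0],0],
    [[0,0,0],0],
    [[0,0,0],0],
  ],
)

```text
time_s: 23.65
eef_pos: [662.3, 260.3, 4.7]
ee_rot: [0.477, 0.523, 0.476, -0.522]
force: [-0.1, 0.1, 1.3]
grip_width: 0.996
```

step_arm(
  commands=[
    [[-0.02,-0.02,-0.15],0],
    [[0,0,-0.08],0],
    [[0,0,-0.02],0],
    [[0,0,0],0],
    [[0,0,0],0],
  ],
)

```text
time_s: 24.15
eef_pos: [660.8, 259.4, -6.9]
ee_rot: [0.476, 0.523, 0.476, -0.523]
force: [-0.5, -1.0, 0.4]
grip_width: 1.001
```

```bash
python3 look.py l14;python3 -c "
from rig import capture,ctrl;import cv2
a=capture('scene')['image'][140:210,205:295];cv2.imwrite('pics/l14b.png',cv2.resize(a,None,fx=8,fy=8,interpolation=cv2.INTER_CUBIC))"
```

```text
24.25 [660.8 259.5  -6.8] jaw yaw -5.3 [0.5 0.1 0.1] 0.996 [ 0.21  0.94  1.06 -0.    1.15  0.3 ]
```

View pics/l14b.png

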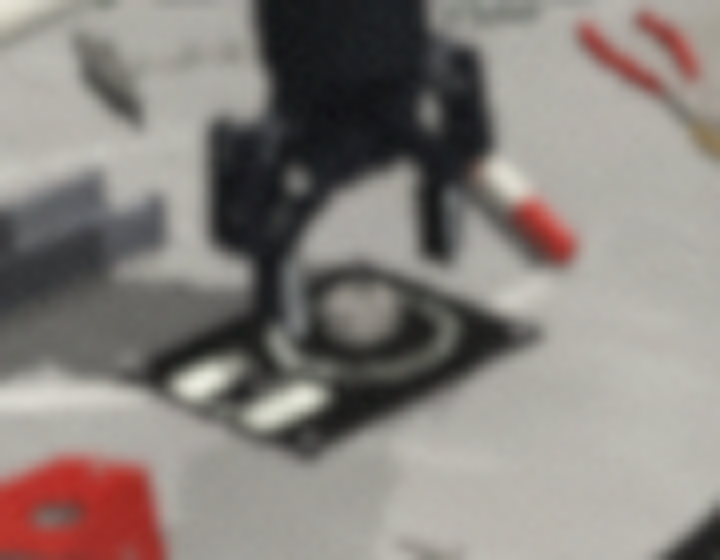

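Fingers straddle the nut (nut at pixel ~(361,313) in the crop, fingertips at (285,330) and (437,255)). Close.

step_arm(
  commands=[
    [[0,0,0],0],
    [[0,0,0],0],
    [[0,0,0],0],
    [[0,0,0],0],
    [[0,0,0],0],
  ],
  gripper=1,
  force=30,
)

```text
time_s: 24.8
eef_pos: [660.8, 259.4, -6.8]
ee_rot: [0.476, 0.523, 0.476, -0.522]
force: [-0.2, -1.4, 3.1]
grip_width: 0.341
```

step_arm(
  commands=[
    [[0,0,0],0],
    [[0,0,0],0],
    [[0,0,0],0],
    [[0,0,0],0],
  ],
  force=50,
)

```text
time_s: 25.2
eef_pos: [660.9, 259.4, -6.7]
ee_rot: [0.476, 0.523, 0.476, -0.522]
force: [-0.0, 0.5, 3.4]
grip_width: 0.331
```

step_arm(
  commands=[
    [[0,0,0.2],0],
    [[0,0,0.5],0],
    [[0,0,0.5],0],
    [[0,-0.3,0],0.008],
    [[0,-0.7,0],0.01],
  ],
)

```text
time_s: 25.7
eef_pos: [660.4, 220.8, 41.7]
ee_rot: [0.492, 0.508, 0.492, -0.508]
force: [1.0, 0.1, -1.6]
grip_width: 0.33
```

step_arm(
  commands=[
    [[0,-0.9,0],0.01],
    [[0,-0.9,0],0.01],
    [[0,-0.9,0],0.01],
    [[0,-0.9,0],0.01],
    [[0,-0.9,0],0.01],
  ],
)

```text
time_s: 26.2
eef_pos: [660.3, 38.0, 41.2]
ee_rot: [0.529, 0.468, 0.53, -0.469]
force: [-0.2, 0.7, -1.1]
grip_width: 0.331
```

step_arm(
  commands=[
    [[0,-0.9,0],0.008],
    [[0,-0.5,0],0],
    [[-0.04,-0.2,0],0],
    [[0,0,0],0],
    [[0,0,0],0],
  ],
)

```text
time_s: 26.7
eef_pos: [659.0, -23.5, 41.0]
ee_rot: [0.535, 0.462, 0.536, -0.462]
force: [-0.9, 0.2, -1.1]
grip_width: 0.33
```

```bash
python3 look.py l15;python3 -c "
from rig import capture,ctrl;import cv2
a=capture('scene')['image'][160:220,275:355];cv2.imwrite('pics/l15b.png',cv2.resize(a,None,fx=9,fy=9,interpolation=cv2.INTER_CUBIC))"
```

```text
26.8 [659.  -23.2  41. ] jaw yaw 8.46 [ 0.3 -0.2 -0.9] 0.334 [-0.21  0.77  1.24  0.    1.13 -0.36]
```

View pics/l15b.png

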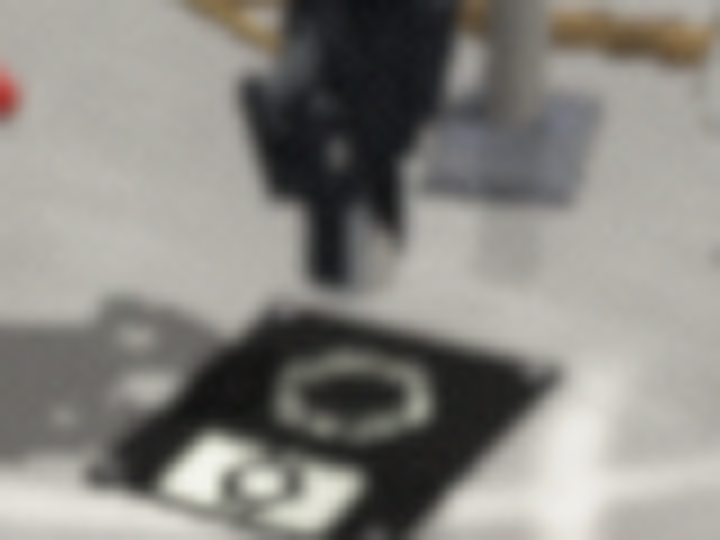

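step_arm(
  commands=[
    [[0,0,-0.4],0],
    [[0,0,-0.4],0],
    [[0,0,-0.2],0],
    [[0,0,-0.1],0],
    [[0,0,0],0],
  ],
)

```text
time_s: 27.35
eef_pos: [658.8, -24.5, -3.9]
ee_rot: [0.535, 0.462, 0.536, -0.462]
force: [-0.1, -0.0, -0.1]
grip_width: 0.333
```

step_arm(
  commands=[
    [[0,0,-0.05],0],
    [[0,0,0],0],
    [[0,0,0],0],
  ],
)

```text
time_s: 27.65
eef_pos: [659.3, -24.7, -4.6]
ee_rot: [0.535, 0.462, 0.535, -0.462]
force: [-0.9, 0.0, -0.9]
grip_width: 0.334
```

step_arm(
  commands=[
    [[0,0,-0.03],0],
    [[0,0,0],0],
    [[0,0,0],0],
  ],
)

```text
time_s: 27.95
eef_pos: [659.1, -24.6, -6.2]
ee_rot: [0.535, 0.462, 0.535, -0.462]
force: [-0.5, 0.0, -0.7]
grip_width: 0.332
```

step_arm(
  commands=[
    [[0,0.03,-0.015],0],
    [[0,0,0],0],
    [[0,0,0],0],
  ],
)

```text
time_s: 28.25
eef_pos: [659.2, -23.3, -6.7]
ee_rot: [0.535, 0.462, 0.535, -0.462]
force: [0.1, -0.2, 0.4]
grip_width: 0.329
```

step_arm(
  commands=[
    [[0,0,0],0],
    [[0,0,0],0],
    [[0,0,0],0],
    [[0,0,0],0],
    [[0,0,0],0],
  ],
  gripper=-1,
)

```text
time_s: 28.75
eef_pos: [659.1, -23.4, -6.8]
ee_rot: [0.535, 0.462, 0.535, -0.462]
force: [0.7, -0.8, -0.4]
grip_width: 1.002
```

step_arm(
  commands=[
    [[0,0,0],0],
    [[0,0,0.3],0],
    [[0,0,0.7],0],
    [[0,0,0.9],0],
    [[0,0,1],0],
  ],
)

```text
time_s: 29.25
eef_pos: [658.7, -23.3, 110.9]
ee_rot: [0.535, 0.462, 0.535, -0.462]
force: [0.5, 0.2, 0.5]
grip_width: 0.996
```

step_arm(
  commands=[
    [[0,-0.5,0],0],
    [[0,-0.9,0],0],
    [[0,-0.9,0],0],
    [[0,-0.9,0],0],
    [[0,-0.9,0],0],
  ],
)

```text
time_s: 29.75
eef_pos: [658.8, -189.2, 109.6]
ee_rot: [0.535, 0.462, 0.535, -0.462]
force: [1.1, -0.1, -0.3]
grip_width: 1.0
```

step_arm(
  commands=[
    [[0,-0.9,0],0],
    [[0.1,-0.6,0],0],
    [[0,-0.2,0],0],
    [[0,0,0],0],
    [[0,0,0],0],
  ],
)

```text
time_s: 30.25
eef_pos: [663.1, -254.2, 109.3]
ee_rot: [0.535, 0.462, 0.536, -0.462]
force: [-0.1, -0.7, -0.2]
grip_width: 0.999
```

```bash
python3 look.py l16
```

```text
30.35 [ 663.3 -253.9  109.4] jaw yaw 8.46 [0.1 0.1 0.2] 1.001 [-0.53  0.82  0.97  0.    1.36 -0.68]
```

View pics/l16.png

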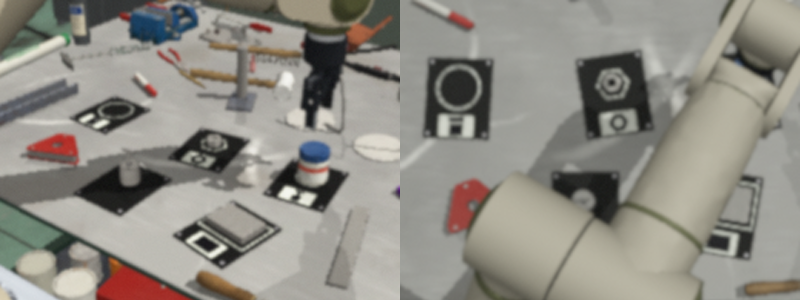

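step_arm(
  commands=[
    [[0,-0.03,-0.4],0],
    [[0,0,-0.6],0],
    [[0,0,-0.6],0],
    [[0,0,-0.4],0],
    [[0,0,-0.2],0],
  ],
)

```text
time_s: 30.85
eef_pos: [662.4, -255.8, 18.8]
ee_rot: [0.534, 0.462, 0.536, -0.462]
force: [0.4, -0.2, -0.5]
grip_width: 0.998
```

step_arm(
  commands=[
    [[0,0,0],0],
    [[0,0,0],0],
    [[0,0,0],0],
  ],
)

```text
time_s: 31.15
eef_pos: [663.7, -256.9, 22.5]
ee_rot: [0.536, 0.462, 0.534, -0.462]
force: [1.4, 0.2, -0.9]
grip_width: 1.002
```

step_arm(
  commands=[
    [[0,0,0],0],
    [[0,0,0],0],
    [[0,0,0],0],
    [[0,0,0],0],
    [[0,0,0],0],
  ],
  gripper=1,
  force=40,
)

```text
time_s: 31.65
eef_pos: [663.3, -256.8, 22.0]
ee_rot: [0.536, 0.462, 0.535, -0.462]
force: [-1.6, 1.1, 6.5]
grip_width: 0.689
```

step_arm(
  commands=[
    [[0,0,0],0],
    [[0,0,0],0],
    [[0,0,0],0],
  ],
)

```text
time_s: 31.95
eef_pos: [663.4, -256.8, 22.0]
ee_rot: [0.536, 0.462, 0.535, -0.462]
force: [-2.1, 1.0, 5.9]
grip_width: 0.691
```

step_arm(
  commands=[
    [[0,0,0.2],0],
    [[0,0,0.6],0],
    [[0,0,0.6],0],
    [[0,0,0.2],0],
    [[0,0.3,0],0],
  ],
)

```text
time_s: 32.45
eef_pos: [663.2, -245.6, 86.0]
ee_rot: [0.536, 0.463, 0.534, -0.463]
force: [0.3, 0.5, -1.8]
grip_width: 0.686
```

```bash
python3 look.py l17
```

```text
32.55 [ 662.7 -242.5   83.8] jaw yaw 8.45 [-0.4  0.  -1.7] 0.69 [-0.52  0.83  1.01  0.    1.3  -0.66]
```

View pics/l17.png

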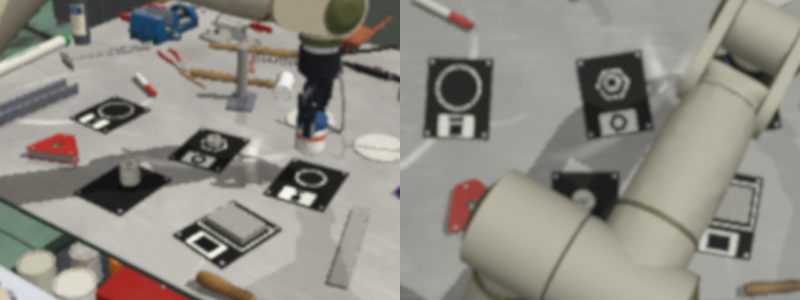

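step_arm(
  commands=[
    [[0,0.6,0],0],
    [[0,0.8,0],0],
    [[0,0.8,0],0],
    [[0,0.8,0],0],
    [[0,0.8,0],0],
  ],
)

```text
time_s: 33.05
eef_pos: [662.2, -90.8, 83.5]
ee_rot: [0.534, 0.462, 0.536, -0.462]
force: [-0.3, 0.4, -0.6]
grip_width: 0.686
```

step_arm(
  commands=[
    [[0,0.8,0],0],
    [[0,0.8,0],0],
    [[0,0.8,0],0],
    [[0,0.8,0],0],
    [[0,0.8,0],0],
  ],
)

```text
time_s: 33.55
eef_pos: [662.1, 69.1, 83.6]
ee_rot: [0.534, 0.462, 0.536, -0.463]
force: [0.8, 0.2, -0.8]
grip_width: 0.687
```

step_arm(
  commands=[
    [[-0.03,0.8,0],0],
    [[-0.05,0.8,0],0],
    [[-0.05,0.8,0],0],
    [[-0.03,0.8,0],0],
    [[0,0.6,0],0],
  ],
)

```text
time_s: 34.05
eef_pos: [655.4, 221.6, 83.4]
ee_rot: [0.535, 0.461, 0.536, -0.462]
force: [-0.6, -0.4, -2.5]
grip_width: 0.687
```

step_arm(
  commands=[
    [[0,0.5,0],0],
    [[0,0.3,0],0],
    [[0,0,0],0],
    [[0,0,0],0],
    [[0,0,0],0],
  ],
)

```text
time_s: 34.55
eef_pos: [656.9, 250.2, 85.1]
ee_rot: [0.535, 0.462, 0.535, -0.463]
force: [-0.8, 0.1, -1.8]
grip_width: 0.689
```

```bash
python3 look.py l18
python3 - <<'E'
from m1 import *
x,y,r=660,-251,50
g0=pl(x,y,4,r);g=cv2.cvtColor(g0,cv2.COLOR_BGR2GRAY)
cv2.imwrite("pics/cC.png",g0)
m=comp(g,g<95,r*k,r*k);q=big(m);(a,b),(w,h),_=cv2.fitEllipse(q);print("mandrel seat inner",W(x,y,r,a,b),w/k,h/k)
x,y,r=659,-23,30
g=cv2.cvtColor(pl(x,y,20,r),cv2.COLOR_BGR2GRAY);cv2.imwrite("pics/cN.png",g)
E
```

```text
34.65 [656.9 250.4  85.3] jaw yaw 8.3 [-0.5 -0.3 -0.9] 0.688 [ 0.2   0.82  1.02 -0.    1.29  0.05]
mandrel seat inner [ 661.67 -252.64] 44.0029551188151 44.552388509114586
```

View pics/cC.png

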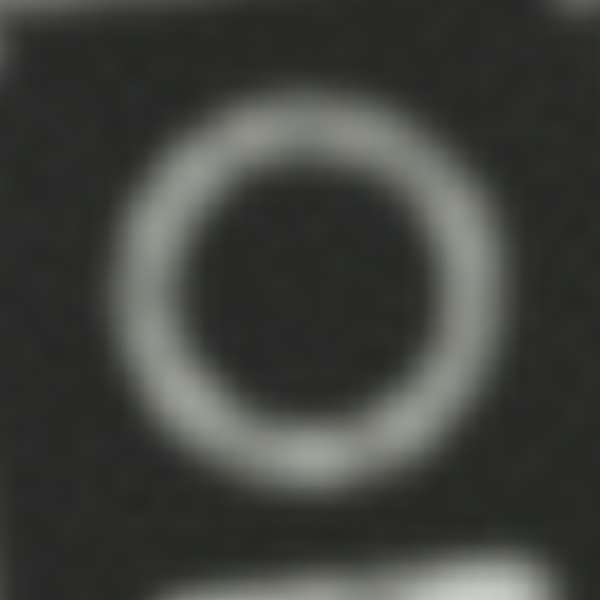

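View pics/cN.png

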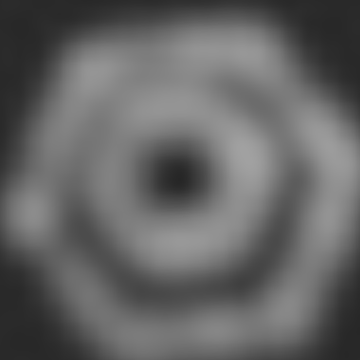

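step_arm(
  commands=[
    [[0,0.06,-0.4],0],
    [[0,0,-0.5],0],
    [[0,0,-0.4],0],
    [[0,0,-0.2],0],
    [[0,0,0],0],
  ],
)

```text
time_s: 35.25
eef_pos: [656.3, 253.7, 24.0]
ee_rot: [0.535, 0.462, 0.535, -0.463]
force: [0.4, -0.5, -0.4]
grip_width: 0.69
```

step_arm(
  commands=[
    [[0,0,0],0],
    [[0,0,0],0],
  ],
)

```text
time_s: 35.45
eef_pos: [657.1, 253.9, 25.9]
ee_rot: [0.535, 0.463, 0.535, -0.462]
force: [0.2, 0.7, -1.6]
grip_width: 0.687
```

```bash
python3 look.py l19;python3 -c "
from rig import capture,ctrl;import cv2
a=capture('scene')['image'][140:210,205:295];cv2.imwrite('pics/l19b.png',cv2.resize(a,None,fx=8,fy=8,interpolation=cv2.INTER_CUBIC))"
```

```text
35.55 [657.  253.9  25.8] jaw yaw 8.37 [ 0.9 -0.4 -1.6] 0.687 [0.2  0.89 1.07 0.   1.19 0.06]
```

View pics/l19b.png

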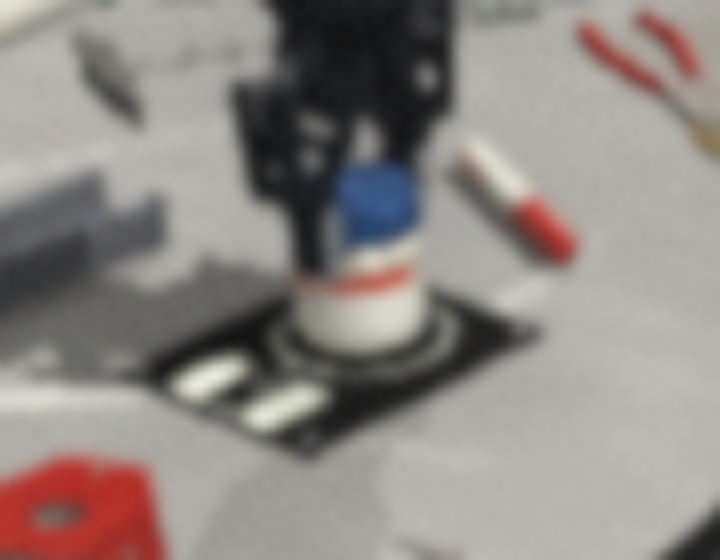

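Jar hovers ~4 mm over its circle, gripped at the lid. Ease down.

step_arm(
  commands=[
    [[0,-0.02,-0.05],0],
    [[0,0,-0.02],0],
    [[0,0,0],0],
    [[0,0,0],0],
  ],
)

```text
time_s: 36.0
eef_pos: [656.7, 253.0, 22.3]
ee_rot: [0.535, 0.462, 0.535, -0.462]
force: [-0.2, 1.4, -1.3]
grip_width: 0.688
```

step_arm(
  commands=[
    [[0,0,-0.02],0],
    [[0,0,0],0],
    [[0,0,0],0],
  ],
)

```text
time_s: 36.3
eef_pos: [656.8, 253.1, 22.1]
ee_rot: [0.535, 0.462, 0.535, -0.462]
force: [-2.8, -1.4, 5.0]
grip_width: 0.688
```

step_arm(
  commands=[
    [[0,0,0],0],
    [[0,0,0],0],
    [[0,0,0],0],
    [[0,0,0],0],
    [[0,0,0],0],
  ],
  gripper=-1,
)

```text
time_s: 36.8
eef_pos: [656.7, 253.0, 21.5]
ee_rot: [0.535, 0.462, 0.535, -0.462]
force: [-0.2, 0.3, -0.5]
grip_width: 1.002
```

step_arm(
  commands=[
    [[0,0,0],0],
    [[0,0,0.3],0],
    [[0,0,0.6],0],
    [[0,0,0.9],0],
    [[0,0,0.9],0],
  ],
)

```text
time_s: 37.3
eef_pos: [656.5, 253.0, 131.7]
ee_rot: [0.535, 0.462, 0.535, -0.462]
force: [0.5, -0.1, -0.5]
grip_width: 1.002
```

step_arm(
  commands=[
    [[-0.5,-0.5,0],0],
    [[-0.8,-0.9,0],0],
    [[-0.8,-0.9,0],0],
    [[-0.8,-0.9,0],0],
    [[-0.8,-0.9,0],0],
  ],
)

```text
time_s: 37.8
eef_pos: [507.4, 87.9, 130.6]
ee_rot: [0.536, 0.462, 0.535, -0.462]
force: [1.5, -1.3, 0.3]
grip_width: 1.001
```

step_arm(
  commands=[
    [[-0.8,-0.9,0],0],
    [[-0.5,-0.5,0],0],
    [[-0.1,-0.2,0],0],
    [[0,0,0],0],
    [[0,0,0],0],
  ],
)

```text
time_s: 38.3
eef_pos: [453.6, 25.4, 130.1]
ee_rot: [0.536, 0.462, 0.535, -0.462]
force: [0.5, 0.3, 0.2]
grip_width: 1.006
```

```bash
python3 look.py l20;python3 - <<'E'
from m1 import *
a=s['image'][170:270,200:330];cv2.imwrite('pics/l20b.png',cv2.resize(a,None,fx=6,fy=6,interpolation=cv2.INTER_CUBIC))
x,y,r=660,254,45
g=pl(x,y,72,r); m=((g[...,0].astype(int)-g[...,2])>25); m=comp(g,m,45*k,45*k);q=big(m);M=cv2.moments(q)
print("jar",W(x,y,r,M["m10"]/M["m00"],M["m01"]/M["m00"]),np.sqrt(M["m00"]/np.pi)/k)
E
```

```text
38.4 [453.4  25.6 129.7] jaw yaw 8.43 [ 0.3 -0.4  0.5] 1.001 [-0.2   0.25  1.82  0.    1.06 -0.35]
jar [656.75 254.8 ] 30.506334176309206
```

View pics/l20b.png

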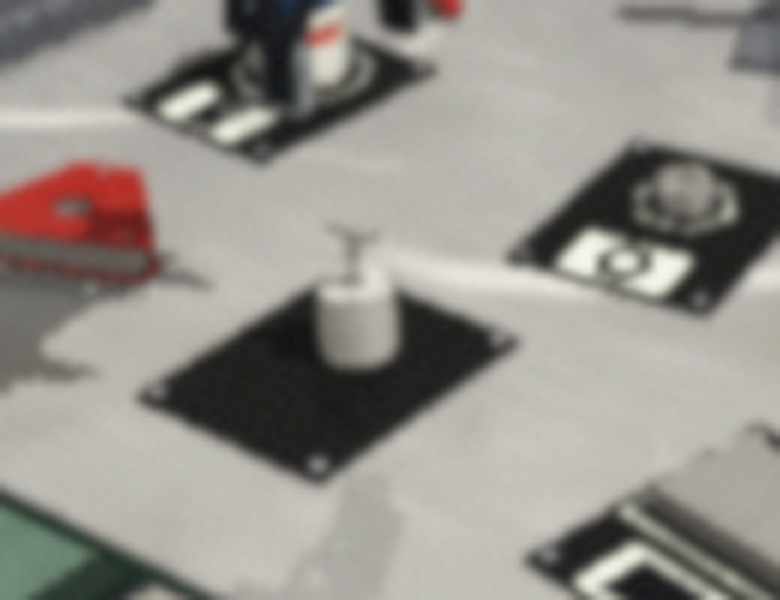

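step_arm(
  commands=[
    [[-0.05,0,-0.4],0],
    [[0,0,-0.7],0],
    [[0,0,-0.7],0],
    [[0,0,-0.5],0],
    [[0,0,-0.4],0],
  ],
)

```text
time_s: 39.0
eef_pos: [450.5, 25.5, 20.2]
ee_rot: [0.535, 0.462, 0.536, -0.462]
force: [0.3, -0.2, 0.6]
grip_width: 1.002
```

step_arm(
  commands=[
    [[0,0,-0.2],0],
    [[0,0,-0.15],0],
    [[0,0,-0.08],0],
    [[0,0,0],0],
    [[0,0,0],0],
  ],
)

```text
time_s: 39.5
eef_pos: [451.0, 25.0, 4.9]
ee_rot: [0.535, 0.462, 0.535, -0.462]
force: [-1.4, -0.1, -0.4]
grip_width: 1.003
```

step_arm(
  commands=[
    [[0,0,0],0],
    [[0,0,0],0],
    [[0,0,0],0],
    [[0,0,0],0],
    [[0,0,0],0],
  ],
  gripper=1,
  force=40,
)

```text
time_s: 40.0
eef_pos: [450.6, 25.0, 4.7]
ee_rot: [0.535, 0.462, 0.535, -0.462]
force: [-1.9, -0.5, 4.9]
grip_width: 0.429
```

step_arm(
  commands=[
    [[0,0,0],0],
    [[0,0,0],0],
    [[0,0,0],0],
  ],
)

```text
time_s: 40.3
eef_pos: [450.6, 25.0, 4.7]
ee_rot: [0.535, 0.462, 0.535, -0.462]
force: [-2.7, -0.0, 5.6]
grip_width: 0.427
```

step_arm(
  commands=[
    [[0,0,0.2],0],
    [[0,0,0.6],0],
    [[0,0,0.6],0],
    [[0,0,0.2],0],
    [[0.3,-0.4,0],0],
  ],
)

```text
time_s: 40.8
eef_pos: [462.1, 10.0, 69.2]
ee_rot: [0.536, 0.462, 0.535, -0.462]
force: [0.3, 0.2, -4.2]
grip_width: 0.43
```

step_arm(
  commands=[
    [[0.6,-0.8,0],0],
    [[0.6,-0.8,0],0],
    [[0.6,-0.8,0],0],
    [[0.6,-0.8,0],0],
    [[0.6,-0.8,0],0],
  ],
)

```text
time_s: 41.3
eef_pos: [583.0, -152.2, 67.4]
ee_rot: [0.535, 0.462, 0.536, -0.462]
force: [0.7, 0.3, -3.7]
grip_width: 0.43
```

step_arm(
  commands=[
    [[0.6,-0.8,0],0],
    [[0.6,-0.8,0],0],
    [[0.5,-0.6,0],0],
    [[0.2,-0.3,0],0],
    [[0,0,0],0],
  ],
)

```text
time_s: 41.8
eef_pos: [658.5, -252.4, 66.5]
ee_rot: [0.534, 0.462, 0.535, -0.463]
force: [-0.1, 0.5, -3.0]
grip_width: 0.431
```

step_arm(
  commands=[
    [[0,0,0],0],
    [[0,0,0],0],
  ],
)

```text
time_s: 42.0
eef_pos: [658.2, -249.9, 68.0]
ee_rot: [0.535, 0.462, 0.536, -0.462]
force: [-0.2, -0.4, -2.8]
grip_width: 0.432
```

```bash
python3 look.py l21
```

```text
42.1 [ 658.5 -250.2   68.6] jaw yaw 8.42 [-0.6  0.1 -3.3] 0.424 [-0.53  0.84  1.03  0.    1.27 -0.68]
```

View pics/l21.png

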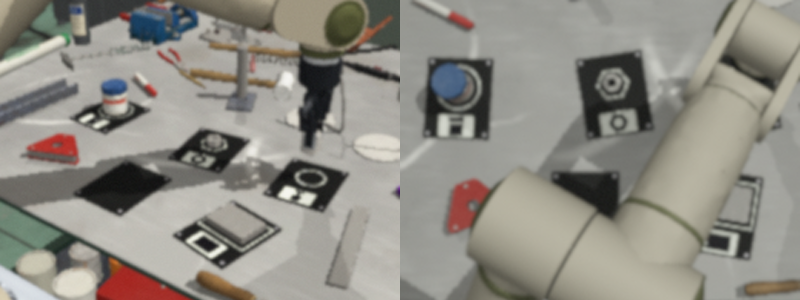

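step_arm(
  commands=[
    [[0.07,-0.065,-0.4],0],
    [[0,0,-0.5],0],
    [[0,0,-0.4],0],
    [[0,0,-0.15],0],
    [[0,0,0],0],
  ],
)

```text
time_s: 42.6
eef_pos: [661.0, -253.3, 9.0]
ee_rot: [0.534, 0.462, 0.536, -0.462]
force: [0.0, -0.1, -3.4]
grip_width: 0.432
```

step_arm(
  commands=[
    [[0,0,0],0],
    [[0,0,0],0],
  ],
)

```text
time_s: 42.8
eef_pos: [662.0, -253.9, 11.5]
ee_rot: [0.536, 0.462, 0.535, -0.462]
force: [-0.1, 0.0, -3.5]
grip_width: 0.428
```

```bash
python3 look.py l22;python3 -c "
from rig import capture,ctrl;import cv2
a=capture('scene')['image'][170:260,330:430];cv2.imwrite('pics/l22b.png',cv2.resize(a,None,fx=6,fy=6,interpolation=cv2.INTER_CUBIC))"
```

```text
42.9 [ 661.8 -253.8   11.2] jaw yaw 8.37 [-0.3 -1.7 -3.6] 0.432 [-0.53  0.91  1.05 -0.    1.17 -0.68]
```

View pics/l22b.png

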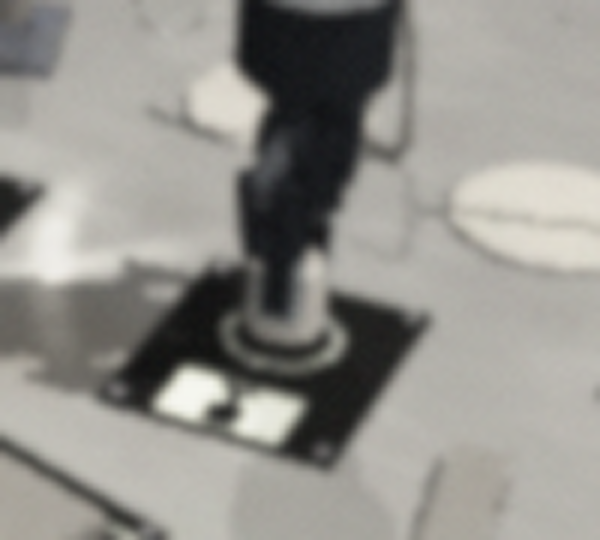

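Upright over its circle, ~6 mm up. Ease down.

step_arm(
  commands=[
    [[-0.01,0.025,-0.08],0],
    [[0,0,-0.04],0],
    [[0,0,0],0],
    [[0,0,0],0],
  ],
)

```text
time_s: 43.35
eef_pos: [661.1, -252.6, 5.5]
ee_rot: [0.535, 0.462, 0.535, -0.462]
force: [0.0, 0.5, -4.0]
grip_width: 0.427
```

step_arm(
  commands=[
    [[0,0,-0.03],0],
    [[0,0,0],0],
    [[0,0,0],0],
  ],
)

```text
time_s: 43.65
eef_pos: [661.3, -252.7, 4.8]
ee_rot: [0.535, 0.462, 0.535, -0.462]
force: [-1.1, 1.1, 0.4]
grip_width: 0.429
```

Contact. Release, rise, and clear the view by moving back.

step_arm(
  commands=[
    [[0,0,0],0],
    [[0,0,0],0],
    [[0,0,0],0],
    [[0,0,0],0],
    [[0,0,0],0],
  ],
  gripper=-1,
)

```text
time_s: 44.15
eef_pos: [661.1, -252.6, 4.4]
ee_rot: [0.535, 0.462, 0.535, -0.462]
force: [0.0, 0.2, -0.7]
grip_width: 0.999
```

step_arm(
  commands=[
    [[0,0,0],0],
    [[0,0,0.3],0],
    [[0,0,0.8],0],
    [[0,0,1],0],
    [[0,0,1],0],
  ],
)

```text
time_s: 44.65
eef_pos: [661.0, -252.5, 130.8]
ee_rot: [0.535, 0.462, 0.535, -0.462]
force: [0.9, -0.0, 0.0]
grip_width: 0.999
```

step_arm(
  commands=[
    [[-0.8,0.8,0.3],0],
    [[-0.8,0.8,0.3],0],
    [[-0.8,0.8,0.3],0],
    [[-0.8,0.8,0],0],
    [[-0.8,0.8,0],0],
  ],
)

```text
time_s: 45.15
eef_pos: [499.9, -91.5, 165.7]
ee_rot: [0.536, 0.462, 0.534, -0.462]
force: [0.8, -0.2, -0.2]
grip_width: 1.002
```

step_arm(
  commands=[
    [[-0.4,0.9,0],0],
    [[-0.4,0.9,0],0],
    [[-0.4,0.9,0],0],
    [[0,0.9,0],0],
    [[0,0.9,0],0],
  ],
)

```text
time_s: 45.65
eef_pos: [452.9, 88.8, 165.7]
ee_rot: [0.536, 0.463, 0.535, -0.462]
force: [1.6, -0.2, -0.4]
grip_width: 1.004
```

step_arm(
  commands=[
    [[0,0.9,0],0],
    [[0,0.9,0],0],
    [[0,0.5,0],0],
    [[0,0,0],0],
    [[0,0,0],0],
  ],
)

```text
time_s: 46.15
eef_pos: [453.1, 179.2, 164.9]
ee_rot: [0.536, 0.462, 0.535, -0.462]
force: [-0.2, -0.1, -0.2]
grip_width: 1.001
```

```bash
python3 look.py l23
python3 - <<'E'
from m1 import *
tiles=[]
for n,x,y in [("jar",656,254),("nut",659,-23),("man",661,-252),("blank",447,-219)]:
    tiles.append(cv2.resize(rect(c,x-60,x+60,y-60,y+60,4,4),(300,300)))
cv2.imwrite("pics/fin_top.png",np.vstack([np.hstack(tiles[:2]),np.hstack(tiles[2:])]))
a=s['image'][150:290,185:425];cv2.imwrite('pics/fin_s.png',cv2.resize(a,None,fx=3.3,fy=3.3,interpolation=cv2.INTER_CUBIC))
E
```

```text
46.25 [453.2 178.5 164.7] jaw yaw 8.32 [ 0.8 -0.7  0. ] 0.999 [ 0.13  0.28  1.69 -0.    1.17 -0.01]
```

View pics/fin_top.png

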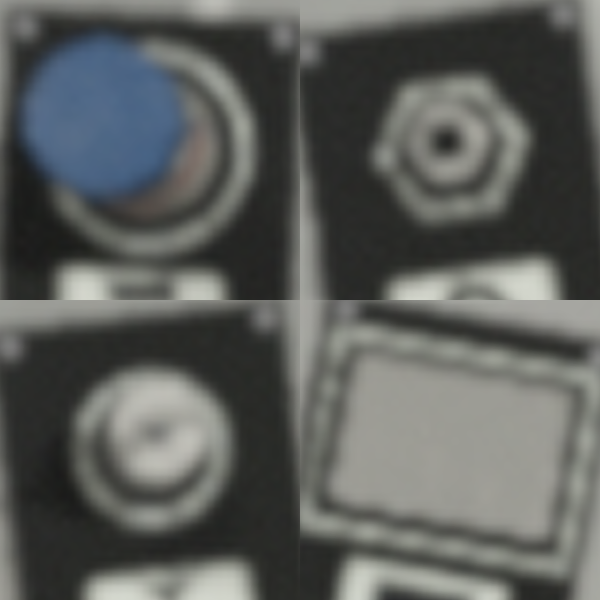

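View pics/fin_s.png

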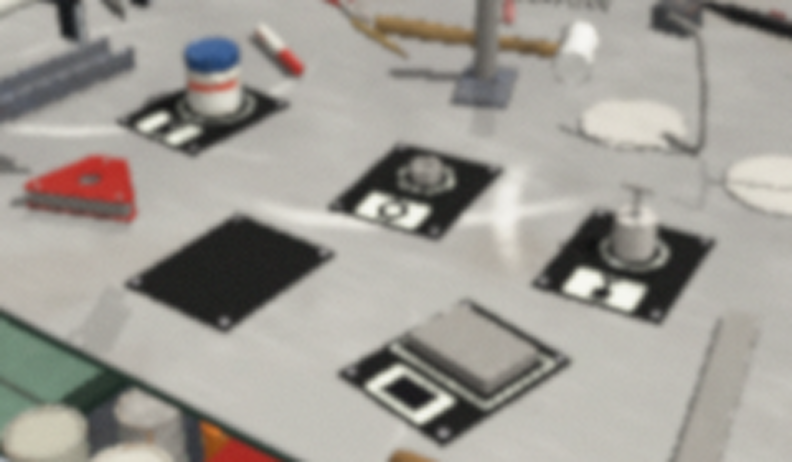

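Run:
```python
from m1 import *
x,y,r=447,-219,75
g=cv2.cvtColor(pl(x,y,18,r),cv2.COLOR_BGR2GRAY)
for th in (120,130):
  m=comp(g,cv2.erode((g>th).astype(np.uint8),np.ones((13,13))),r*k,r*k);a=cv2.minAreaRect(big(m));print("blank",W(x,y,r,*a[0]),np.array(a[1])/k,a[2])
m=comp(g,cv2.erode((g>100).astype(np.uint8),np.ones((31,31))),r*k,r*k);a=cv2.minAreaRect(big(m));print("blank",W(x,y,r,*a[0]),np.array(a[1])/k,a[2])
x,y,r=661,-252,26
g=cv2.cvtColor(pl(x,y,41,r),cv2.COLOR_BGR2GRAY)
for th in (130,145,160):
  m=comp(g,cv2.erode((g>th).astype(np.uint8),np.ones((9,9))),r*k-50,r*k);q=big(m);M=cv2.moments(cv2.convexHull(q));print("man",W(x,y,r,M["m10"]/M["m00"],M["m01"]/M["m00"]),np.array(cv2.minAreaRect(q)[1])/k)
x,y,r=659,-23,12
g=cv2.cvtColor(pl(x,y,20,r),cv2.COLOR_BGR2GRAY);q=big((g<90).astype(np.uint8));M=cv2.moments(q);print("nut hole",W(x,y,r,M["m10"]/M["m00"],M["m01"]/M["m00"]))
```

```text
blank [ 447.08 -218.92] [149.83331299 149.83331299] 90.0
blank [ 448.55 -218.4 ] [85.43270874 57.21352641] 10.30484676361084
blank [ 447.08 -218.92] [149.83331299 149.83331299] 90.0
man [ 663.58 -251.89] [48.99142965 40.02733358]
man [ 661.08 -251.92] [51.83333333 51.83333333]
man [ 661.08 -251.92] [51.83333333 51.83333333]
nut hole [659.63 -22.23]
```

Run:
```python
from m1 import *
x,y,r=661,-252,40
g0=pl(x,y,41,r);g=cv2.cvtColor(g0,cv2.COLOR_BGR2GRAY)
cv2.imwrite("pics/mz41.png",cv2.convertScaleAbs(g,alpha=1.2))
# dark gap between disc and ring below/left/right: inner dark radius from approx centre by min-gradient
for (u0,v0) in [(240,240)]:
  pts=[]
  for a in np.radians(np.arange(0,360,4)):
    t=np.arange(80,150); p=g[(v0+t*np.sin(a)).astype(int),(u0+t*np.cos(a)).astype(int)].astype(float)
    d=np.gradient(cv2.GaussianBlur(p[None],(9,1),2)[0]); i=d[:60].argmin()
    if d[i]<-1.5: pts.append((u0+t[i]*np.cos(a),v0+t[i]*np.sin(a)))
pts=np.array(pts); A=np.c_[2*pts,np.ones(len(pts))]
for _ in range(4):
  s_=np.linalg.lstsq(A,(pts**2).sum(1),rcond=None)[0]; R_=np.sqrt(s_[2]+s_[0]**2+s_[1]**2); e=np.hypot(*(pts-s_[:2]).T)-R_; k_=abs(e)<max(2*np.std(e),3); pts,A=pts[k_],A[k_]
print(len(pts),W(x,y,r,*s_[:2]),R_/k)
```

```text
68 [ 662.69 -252.72] 20.881073178212127
```

View pics/mz41.png

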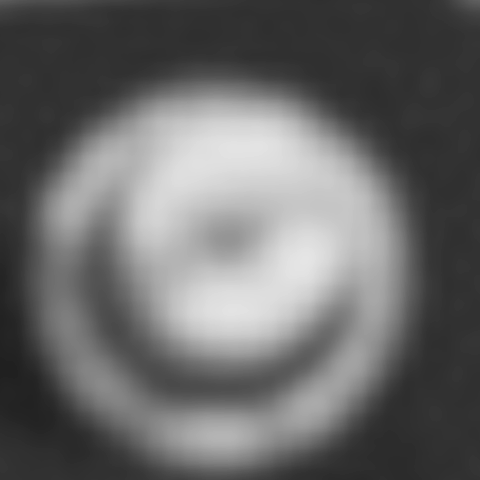

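```bash
python3 -c "
from rig import ticket
print(ticket.finish_job())"
```

```text
the job is handed in; nothing more can be done
None
```

All four parts are on their own plates, and the job was handed in at about 46 s of the 141 s allowed. I parked the plug on the spare plate, moved the blank, nut and jar in that order, then put the plug on its circle. The gripper finished open and clear of everything.

Last checks from the pictures, against each outline:
- **Jar:** within about 0.5 mm of the centre of its circle.
- **Nut:** within about 1 mm of the centre of its hexagon and turned to match it.
- **Blank:** about 1.5 mm off centre and within 0.5° of square. Only one of the three threshold settings I tried gave a usable outline; the others ran into the white line.
- **Plug:** upright and inside its circle, about 1–2 mm off centre. The automatic measurements disagreed here (one fit put it at (662.7, -252.7), another failed), so this rests partly on judging the edges in the picture by eye.
- **Magnet and spare plate:** the magnet looks unmoved and the spare plate is empty.

- **Missed grasp:** my first grasp of the blank closed on air above it. The fingertips stood about 24 mm higher than I expected from the TCP reading. I touched the top of the blank lightly (about 9 N) to find the true height, corrected for it, and the remaining grasps held.
- **First plug grasp:** it was made before that correction, so it was probably shallow, but it held.

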